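# Pack the bedside medicine box under its cantilever tray

### The arm

A 7-joint arm with a two-finger parallel gripper is mounted at the origin on the work surface. World frame = base frame: x ahead of the robot, y to its left, z up, the work surface at z = 0. Lengths are in m, angles in degrees, forces in N, time in s.
With the tool pointing down it reaches from about 0.425 to 0.875 m from the base axis. Payload 4.7 kg.
Tool frame: the origin (TCP) lies midway between the tips of the shut fingers; the grasp point (between the pads) lies env.grip_point_offset behind it (env.grip_point_offset is the distance from the TCP to the grasp point, in m); z points along the fingers, y is the line along which they close (so a half turn about z gives the same grasp; the last joint's range is limited). The gripper opens to 87 mm and grips with 3 to 60 N. Pads are 19 mm wide; open, the fingers measure 117 mm over their backs; the gripper's body (75 mm by 190 mm) begins 51 mm behind the grasp point.
Start: joints at [-62.561, 18.392, -4.016, 83.108, 1.295, 78.541, -3.26], TCP at [0.291, 0.581, 0.223] pointing down, gripper open.
Joint ranges: [-163.93, 163.93], [-17.29, 119.83], [-79.2, 71.16], [3.27, 140.29], [-89.18, 269.18], [5.43, 117.66], [-154.24, 154.24]. Speed limits (degrees/s): [147.25, 147.25, 180, 180, 180, 180, 180].

### API

Orientations are given as [roll, pitch, yaw] about the fixed x, y, z axes, in that order (R = Rz(yaw) Ry(pitch) Rx(roll)).
In Python, from cell import env gives the robot as it stands.
- The arm moves only by the shell command python3 -m creep 'ROWS' [FORCE]. ROWS is a JSON object of lists of equal length, an entry for each row: "translation": the shift along the tool's x, y, z in units of 0.08 m (1.0 is 0.08 m), a list of three; "turn": the turn, a rotation vector about the tool's x, y, z in units of 180 degrees (1.0 is 180 degrees), a list of three; "grip": the opening, from 0 (shut) to 1 (fully open). In form: {"translation": [[x, y, z], ...], "turn": [[ax, ay, az], ...], "grip": [grip, ...]}. A call has 1 to 5 rows; each row shifts and turns the commanded pose from where the row before left it, along the tool's axes as they then stand; what a row does not reach is not made up. A row lasts 1/8 s, in which the tool goes at most 62.5 mm and 10.7 degrees, less where a joint would pass 70% of its speed; a pose out of reach is approached as far as the arm can. A call with a number of a shift or a turn outside -1 to 1 is refused whole. A call with a gripper value outside its range is refused whole. The fingers move at their own pace and stop on an object; FORCE is the grip in N (left out, the last holds). Time passes only in rows, so rows that do not move let the fingers close. It gives the time, the measured TCP pose, the force, the opening and the grip force at its end, in the units of the state.
- env.get_obs(): the state, without advancing time (a new reading comes with each control period).
- env.read_camera(name): name is "scene" or "top" or "wrist"; returns a dict with "frame" (480x640x3 uint8, red, green, blue), "z_map" (480x640 float32, m along the optical axis (not along the pixel's ray), 0 where there is no reading), "K" (3x3 intrinsics, pixels), "D" ([k1, k2, p1, p2, k3] as OpenCV has them; the pictures are not rectified), "rvec" (rotation vector, rad) and "tvec" (3), from world to camera coordinates, as OpenCV has them. Camera axes: x right, y down, z forward; pixel columns grow to the right and rows downward; lengths in m; the calibration is good to about 2 mm. A picture is of the moment at which its call begins.
- env.sign_off(): hands the job in; it is judged then, once.
The state is a dict: "time_s": time; "qpos": joint angles; "joint_velocities": joint speeds; "effort": joint torques, N m; "tool_pos": TCP position; "tool_rot": TCP orientation; "force": force on the tool from outside, world axes, zero at the start; "wrist_torque": the same for the moment, N m; "grip_width": finger opening in m; "grasp_force": force on a finger pad.
Only numpy, scipy, OpenCV 4.12 (cv2) and the standard library are available. Lean on these libraries where they do the work, as an engineer would, in place of code of your own. Each camera call takes 0.05 s, during which the arm holds its last target. There are 200 camera calls.

### The job

Swing the medicine box's top tray fully up and over to its open side, then pack the compartment underneath: every small amber jar into the narrow row, every large amber jar into the wide row, and the dose timer, lifted off its peg, into the end bay. When all of them are in, lower the tray fully home again, and leave the bottles, ramekin and teaspoon where they are.

Things in the scene. Friction and masses are not known exactly. Their poses are not given: they have to be found in the camera images.
- kit: fixed grey medicine box under a lift-up tray, outside 290 (own x) x 118 (own y) x 70 mm high, walls and floor 5 mm. Origin: centre of underside; x along the long side, away from the robot; y to the side the tray opens to. Inside, 4 mm partitions, tops at z 38 mm, make three spaces (floor z 5): narrow row y 14 to 54, x -140 to 140; wide row y -54 to 10, x -140 to 35; end bay y -54 to 10, x 39 to 140
- narrow_row (a point): centre of the floor of the narrow row (280 x 40 mm, for small jars), at x 0, y 34, z 5 mm in the box's frame, axes as the box
- wide_row (a point): centre of the floor of the wide row (175 x 64 mm, for large jars), at x -52.5, y -22, z 5 mm in the box's frame, axes as the box
- end_bay (a point): centre of the floor of the end bay (101 x 64 mm, for the timer, standing or lying), at x 89.5, y -22, z 5 mm in the box's frame, axes as the box
- tray_arm (a joint): swing of the parallel links carrying the tray, rad: 0 = tray home on its stop over the box, 2.13 = swung up and over to the box's +y side, at its stop. The tray stays level and moves from its closed place, in the box's frame, by y = 94 - 106.5 cos(0.489+q), z = 106.5 sin(0.489+q) - 50 mm (open: y 186, z 3; highest z 56). Stiff links: about 2 to 7 N at the handle; it stays where it is left
- tray_handle (a point): centre of the white handle bar on the tray: 90 mm along the box's x, 12 mm thick, 22 mm high, level, on two posts near its ends. Tray: grey, open, 290 x 118 x 25 mm, always level; its underside is 48 mm and its rim 23 mm below this point. Closed, this point is at x 0, y 0, z 119 mm in the box's frame. The steel links run outside the box's short ends, 150 mm from the middle
- stand: fixed peg stand; origin at the foot of its post, on the surface. Pale wooden foot 120 x 80 x 10 mm under the peg, 12 mm steel post to z 167 mm, and a level steel peg 6 mm thick, axis at z 150 mm, from the post 85 mm along the stand's -x (roughly towards the robot); its end turns up, tip top 10 mm above the peg's axis
- timer: white dose timer hung on the peg, about 62 mm from the post. Body 24 (x) x 36 (y) x 28 mm high, dark display; above it a rigid loop 36 wide (y), 10 thick (x), top at z 58, bars 6 mm, opening 24 wide, z 28 to 52. The peg runs through it along x. Raised 7 mm it clears the turned-up tip, at 18 mm the peg meets the body. Origin: centre of underside (101 mm up when hung); axes as the stand's
- jar_s1: small jar of amber glass with a white screw lid: an upright cylinder 32 mm in diameter and 36 mm high over all (lid and body have the same diameter); stands on the work surface at the start; may be absent. Origin at the centre of its underside, z up through the lid
- jar_s2: small jar of amber glass with a white screw lid: an upright cylinder 32 mm in diameter and 36 mm high over all (lid and body have the same diameter); stands on the work surface at the start; may be absent. Origin at the centre of its underside, z up through the lid
- jar_s3: small jar of amber glass with a white screw lid: an upright cylinder 32 mm in diameter and 36 mm high over all (lid and body have the same diameter); stands on the work surface at the start; may be absent. Origin at the centre of its underside, z up through the lid
- jar_l1: large jar of amber glass with a white screw lid: an upright cylinder 46 mm in diameter and 36 mm high over all (lid and body have the same diameter); stands on the work surface at the start; may be absent. Origin at the centre of its underside, z up through the lid
- jar_l2: large jar of amber glass with a white screw lid: an upright cylinder 46 mm in diameter and 36 mm high over all (lid and body have the same diameter); stands on the work surface at the start; may be absent. Origin at the centre of its underside, z up through the lid
- bottle_a: amber screw-top bottle, 50 mm across, 100 mm high, a bystander; origin under its centre
- bottle_b: second amber bottle, the same
- ramekin: white ceramic ramekin, 84 mm across, 45 mm high, a bystander; origin under its centre
- teaspoon: steel teaspoon 140 mm long lying flat, a bystander; origin near its middle
Mind the look-alikes: they are no part of the job. What is shaped like the timer but blue or turquoise is not meant.

How it is judged:
By the outcome, as a careful person would: the job done as asked, in the order asked, and still so for the second after the job is handed in, with the robot touching nothing.
Of jar_s1, jar_s2, jar_s3, jar_l1, jar_l2 only 3 to 5 are there at a start; the rules pass over those that are not, and their reading is None.
At some moment in a run one of jar_s1, jar_s2, jar_s3, jar_l1, jar_l2 may be knocked a few centimetres aside while the robot is not near it.
Once in a run the grip may slacken for a moment while it holds something.
It also fails if it takes over 210 s, if anything falls off the work surface, if the arm or the gripper's body presses on something with over 40 N, if the wrist force passes 120 N, or if a joint passes its speed limit or range.

## Working session

There is one attempt and no reset: what is moved stays moved. The work goes in short steps, Python scripts to look and compute and a shell command to move; the robot and the scene stay as the last step left them, time stands still between calls to the robot, and variables do not carry over. Pictures are saved under pics/ and viewed, at most 14 in all, crops included, and the job is handed in when it is done.

```bash
ls; mkdir -p pics
cat > h.py <<'E'
import numpy as np, cv2
from cell import env
from scipy.spatial.transform import Rotation as R
def cam(n):
    c=env.read_camera(n); c['R']=cv2.Rodrigues(np.array(c['rvec'],float))[0]; c['t']=np.array(c['tvec'],float).ravel(); return c
def save(c,name): cv2.imwrite('pics/'+name,cv2.cvtColor(c['frame'],cv2.COLOR_RGB2BGR))
def ray(c,uv):
    p=cv2.undistortPoints(np.array(uv,float).reshape(-1,1,2),np.array(c['K']),np.array(c['D'])).reshape(-1,2)
    d=np.c_[p,np.ones(len(p))]@c['R']; o=-c['R'].T@c['t']; return o,d
def onz(c,uv,z):
    o,d=ray(c,uv); return o+d*((z-o[2])/d[:,2])[:,None]
def cloud(c):
    h,w=c['z_map'].shape; v,u=np.mgrid[:h,:w]; uv=np.c_[u.ravel(),v.ravel()]
    p=cv2.undistortPoints(uv.astype(float).reshape(-1,1,2),np.array(c['K']),np.array(c['D'])).reshape(-1,2)
    z=c['z_map'].ravel(); P=np.c_[p,np.ones(len(p))]*z[:,None]
    W=(P-c['t'])@c['R']; W[z==0]=np.nan; return W.reshape(h,w,3)
def proj(c,P): return cv2.projectPoints(np.array(P,float).reshape(-1,1,3),np.array(c['rvec'],float),np.array(c['tvec'],float),np.array(c['K']),np.array(c['D']))[0].reshape(-1,2)
def st():
    o=env.get_obs(); print('t',o['time_s'],'pos',np.round(o['tool_pos'],4),'rot',np.round(o['tool_rot'],1),'F',np.round(o['force'],1),'w',o['grip_width'],'g',o['grasp_force'],'q',np.round(o['qpos'],0))
E
python3 - <<'E'
from h import *
st(); print(env.grip_point_offset)
for n in ['scene','top']:
    c=cam(n); save(c,n+'0.png'); print(n,-c['R'].T@c['t'],c['R'][2])
E
```

```text
pics
t 0.0 pos [0.2912 0.5805 0.2215] rot [-179.9    0.   153.4] F [-0.5 -0.1 -0. ] w 0.08726161622196703 g 0.0 q [-63.  18.  -4.  83.   1.  79.  -3.]
0.0187
scene [1.1356383  0.27126591 0.63338718] [-0.71834381 -0.3239812  -0.61564467]
top [ 0.33354086 -0.01204314  1.34188375] [ 0.15042685 -0.00290973 -0.98861686]
```

View pics/top0.png

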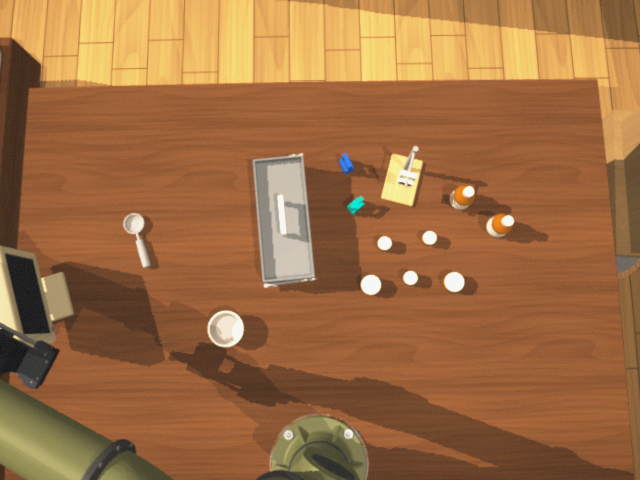

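View pics/scene0.png

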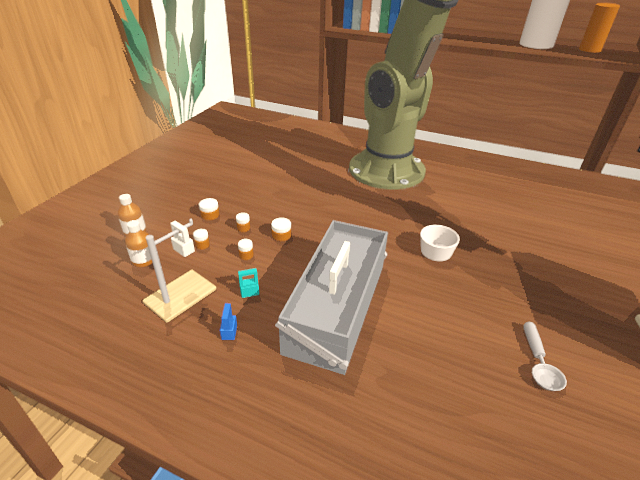

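The top view shows five jars: small ones at about (385,243), (429,238) and (410,278), large ones at (371,285) and (454,282). The tray handle is at (281,214). The timer hangs at (406,179) on the stand with its foot at (402,180). The blue and turquoise look-alikes are at (346,163) and (356,205).

```bash
cat >> h.py <<'E'
def jars(c,zl=.036):
    hsv=cv2.cvtColor(c['frame'],cv2.COLOR_RGB2HSV); W=cloud(c)
    m=((hsv[...,1]<70)&(hsv[...,2]>150)&(np.abs(W[...,2]-zl)<.012)).astype(np.uint8)
    n,l,s,ce=cv2.connectedComponentsWithStats(m); out=[]
    for i in range(1,n):
        if s[i,4]<60: continue
        p=onz(c,ce[i],zl)[0]; q=onz(c,[[s[i,0],ce[i][1]],[s[i,0]+s[i,2],ce[i][1]]],zl)
        out.append((p[0],p[1],np.linalg.norm(q[1]-q[0]),np.nanmedian(W[...,2][l==i]),s[i,4]))
    return np.array(out)
E
python3 - <<'E'
from h import *
c=cam('top'); W=cloud(c); hsv=cv2.cvtColor(c['frame'],cv2.COLOR_RGB2HSV)
np.set_printoptions(suppress=True,precision=4)
print('jars\n',jars(c))
Z=W[...,2]
# box rim
def rect(m,z,name):
    P=W[m]; r=cv2.minAreaRect(P[:,:2].astype(np.float32)); print(name,m.sum(),'rect',r,'mean',P.mean(0)); 
roi=np.zeros(Z.shape,bool); roi[140:300,235:330]=1
rect(roi&(abs(Z-.096)<.008),.096,'rim')
hm=roi&(abs(Z-.13)<.008)&(hsv[...,1]<60); rect(hm,.13,'handle')
hmc=(roi&(hsv[...,2]>190)&(hsv[...,1]<50)).astype(np.uint8)
n,l,s,ce=cv2.connectedComponentsWithStats(hmc); i=1+np.argmax(s[1:,4]); print('hand white',s[i],ce[i],onz(c,ce[i],.13))
roi2=np.zeros(Z.shape,bool); roi2[140:215,370:435]=1
yel=roi2&(hsv[...,0]>12)&(hsv[...,0]<32)&(hsv[...,1]>60)&(hsv[...,2]>150)&(abs(Z-.01)<.01); rect(yel,.01,'foot')
rect(roi2&(Z>.14)&(Z<.175),0,'peg'); rect(roi2&(Z>.115)&(Z<.14),0,'body')
v,u=np.where(roi2&(Z>.1)); 
for a,b in zip(v,u): print((b,a),np.round(W[a,b],3),c['frame'][a,b],end=' ; ')
E
```

```text
jars
 [[  0.53    -0.2771   0.0315   0.0361 135.    ]
 [  0.5186  -0.1678   0.0314   0.0362 133.    ]
 [  0.4342  -0.2268   0.0311   0.036  138.    ]
 [  0.4223  -0.332    0.0457   0.0361 289.    ]
 [  0.4191  -0.1312   0.0453   0.0363 286.    ]
 [  0.3198   0.2207   0.0851   0.041  331.    ]]
rim 663 rect ((0.5740019083023071, 0.07217449694871902), (0.2962043583393097, 0.11626967787742615), 4.844091415405273) mean [0.578  0.0729 0.0954]
handle 204 rect ((0.5734875202178955, 0.07310820370912552), (0.08681923896074295, 0.012124110944569111), 4.756791591644287) mean [0.5731 0.0729 0.1299]
hand white [ 268  163   42  114 3100] [287.0681 220.3477] [[0.5594 0.06   0.13  ]]
foot 1259 rect ((0.6889481544494629, -0.22359243035316467), (0.1866760402917862, 0.1553618162870407), 0.27107271552085876) mean [ 0.6784 -0.2156  0.0093]
peg 215 rect ((0.6711475253105164, -0.21308253705501556), (0.036177173256874084, 0.0926055982708931), 86.38079833984375) mean [ 0.6684 -0.2163  0.1565]
body 113 rect ((0.6748257875442505, -0.21777580678462982), (0.03553047031164169, 0.07148570567369461), 75.26545715332
[... 24042 characters left out ...]
 (np.int64(406), np.int64(186)) [ 0.628 -0.207  0.156] [219 194 157] ; (np.int64(407), np.int64(186)) [ 0.64  -0.217  0.105] [222 185 131] ; (np.int64(408), np.int64(186)) [ 0.64  -0.219  0.108] [218 179 119] ; (np.int64(409), np.int64(186)) [ 0.637 -0.22   0.117] [206 169 116] ; (np.int64(410), np.int64(186)) [ 0.637 -0.222  0.119] [203 172 126] ; (np.int64(411), np.int64(186)) [ 0.639 -0.226  0.111] [229 199 140] ; (np.int64(404), np.int64(187)) [ 0.627 -0.203  0.149] [246 230 148] ; (np.int64(405), np.int64(187)) [ 0.625 -0.204  0.157] [240 212 141] ; (np.int64(406), np.int64(187)) [ 0.627 -0.207  0.152] [240 212 138] ; (np.int64(410), np.int64(187)) [ 0.639 -0.225  0.101] [244 220 141] ;
```

```bash
python3 - <<'E'
from h import *
c=cam('top'); a=c['frame'][130:310,230:440]; cv2.imwrite('pics/crop1.png',cv2.resize(a,None,fx=3.3,fy=3.3,interpolation=cv2.INTER_CUBIC)[...,::-1])
E
cat >> h.py <<'E'
KO=np.array([.5737,.0729]); KY=4.8
def kit(x,y):
    a=np.radians(KY); return KO+np.array([x*np.cos(a)-y*np.sin(a),x*np.sin(a)+y*np.cos(a)])/1000
def go(x,y,z,yaw,p=None):
    # total shift in tool axes as they stand (units), rows needed, then turn about tool z
    o=env.get_obs(); Q=R.from_euler('xyz',o['tool_rot'],degrees=True); d=np.array([x,y,z])-np.array(o['tool_pos'] if p is None else p)
    t=Q.inv().apply(d)/.08; n=int(np.ceil(np.abs(t).max()/.7)); n=max(n,1)
    dy=(yaw-o['tool_rot'][2]+180)%360-180
    tilt=(Q.inv()*R.from_euler('xyz',[180,0,yaw],degrees=True)).as_rotvec()/np.pi
    m=int(np.ceil(abs(dy)/10.5)) or 1
    print('total',np.round(t,3),'rows',n,'each',np.round(t/n,3),'| turn',np.round(tilt,4),'rows',m,'each',np.round(tilt/m,4), 'r',np.hypot(x,y))
E
python3 - <<'E'
from h import *
go(*KO,.17,184.8)
q=np.linspace(0,2.13,16); P=np.c_[94-106.5*np.cos(.489+q),106.5*np.sin(.489+q)-50]
print(np.round(np.diff(P,axis=0)/80,3).tolist())
E
```

```text
total [-6.001 -4.092  0.654] rows 9 each [-0.667 -0.455  0.073] | turn [-4.000e-04 -1.000e-04 -1.746e-01] rows 3 each [-0.0001 -0.     -0.0582] r 0.5783131504643483
[[0.1, 0.16], [0.122, 0.144], [0.141, 0.126], [0.157, 0.104], [0.171, 0.081], [0.18, 0.056], [0.187, 0.03], [0.189, 0.003], [0.187, -0.024], [0.182, -0.05], [0.173, -0.075], [0.161, -0.099], [0.145, -0.121], [0.127, -0.14], [0.106, -0.157]]
```

View pics/crop1.png

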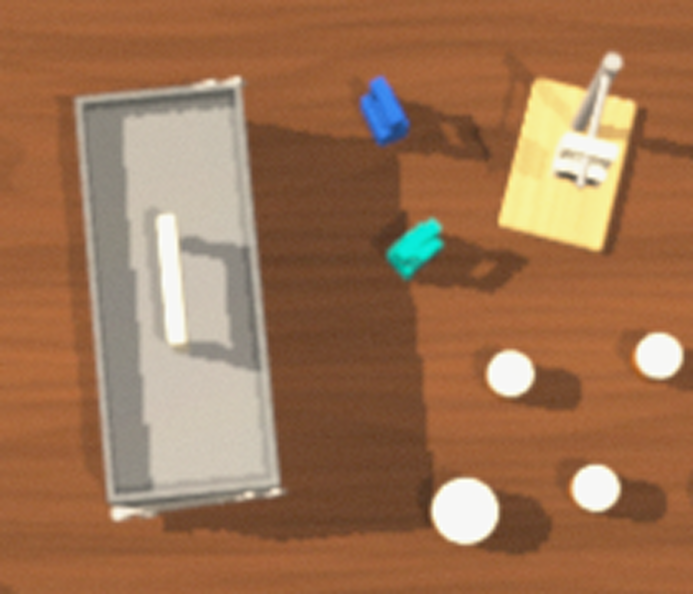

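The crop shows the tray handle as a white bar at (170,280), nearly parallel to the box, with nothing beside it. The timer is on the peg at (583,160) and the jar lids are well separated.

```bash
python3 -m creep '{"translation":[[-0.6,-0.409,0.065],[-0.6,-0.409,0.065],[-0.6,-0.409,0.065],[-0.6,-0.409,0.065],[-0.6,-0.409,0.065]],"turn":[[0,0,0],[0,0,0],[0,0,0],[0,0,0],[0,0,0]],"grip":[1,1,1,1,1]}' 20
python3 -m creep '{"translation":[[-0.6,-0.409,0.065],[-0.6,-0.409,0.065],[-0.6,-0.409,0.065],[-0.6,-0.409,0.065],[-0.6,-0.409,0.065]],"turn":[[0,0,0],[0,0,0],[0,0,0],[0,0,0],[0,0,0]],"grip":[1,1,1,1,1]}'
python3 -m creep '{"translation":[[0,0,0],[0,0,0],[0,0,0],[0,0,0]],"turn":[[0,0,-0.0582],[0,0,-0.0582],[0,0,-0.0582],[0,0,0]],"grip":[1,1,1,1]}'
python3 - <<'E'
from h import *
st(); go(*KO,.101,184.8); c=cam('wrist'); save(c,'w1.png')
E
```

```text
time_s: 0.82
tool_pos: [0.4333, 0.3254, 0.1965]
tool_rot: [180.0, 0.0, 153.4]
force: [0.5, 0.4, 0.6]
grip_width: 0.0869
grasp_force: 0.0
time_s: 1.45
tool_pos: [0.5745, 0.0719, 0.1705]
tool_rot: [180.0, 0.0, 153.4]
force: [0.6, 0.5, 0.4]
grip_width: 0.0871
grasp_force: 0.0
time_s: 1.95
tool_pos: [0.5737, 0.0733, 0.1704]
tool_rot: [180.0, -0.0, -175.3]
force: [0.4, 0.7, -0.0]
grip_width: 0.0872
grasp_force: 0.0
t 1.95 pos [0.5737 0.0733 0.1704] rot [ 180.    -0.  -175.3] F [ 0.4  0.7 -0. ] w 0.0872351954112006 g 0.0 q [-24.  12.  15.  98.  -3.  71.  87.]
total [-0.    -0.006  0.868] rows 2 each [-0.    -0.003  0.434] | turn [ 0.     -0.0001 -0.0007] rows 1 each [ 0.     -0.0001 -0.0007] r 0.5783131504643483
```

```bash
python3 -m creep '{"translation":[[0,0,0.434],[0,0,0.434],[0,0,0],[0,0,0],[0,0,0]],"turn":[[0,0,0],[0,0,0],[0,0,0],[0,0,0],[0,0,0]],"grip":[1,1,0,0,0]}' 40
python3 -m creep '{"translation":[[0,0,0],[0,0,0],[0,0,0]],"turn":[[0,0,0],[0,0,0],[0,0,0]],"grip":[0,0,0]}'
```

```text
time_s: 2.62
tool_pos: [0.5751, 0.0736, 0.103]
tool_rot: [180.0, 0.2, -175.2]
force: [-0.2, -0.0, -0.4]
grip_width: 0.0653
grasp_force: 0.0
time_s: 3.0
tool_pos: [0.5739, 0.0734, 0.1014]
tool_rot: [180.0, 0.0, -175.2]
force: [0.9, 0.2, -0.7]
grip_width: 0.0349
grasp_force: 0.0
```

```bash
python3 -m creep '{"translation":[[0,0,0],[0,0,0],[0,0,0],[0,0,0],[0,0,0]],"turn":[[0,0,0],[0,0,0],[0,0,0],[0,0,0],[0,0,0]],"grip":[0,0,0,0,0]}'
python3 -m creep '{"translation":[[0,0.1,-0.16],[0,0.122,-0.144],[0,0.141,-0.126]],"turn":[[0,0,0],[0,0,0],[0,0,0]],"grip":[0,0,0]}'
```

```text
time_s: 3.62
tool_pos: [0.5737, 0.0739, 0.1011]
tool_rot: [180.0, -0.0, -175.2]
force: [-0.7, 1.7, -0.4]
grip_width: 0.0118
grasp_force: 40.0
time_s: 4.0
tool_pos: [0.5712, 0.1031, 0.1358]
tool_rot: [-180.0, -0.0, -175.2]
force: [5.0, 2.8, -13.4]
grip_width: 0.0116
grasp_force: 40.0
```

```bash
python3 -m creep '{"translation":[[0,0.157,-0.104],[0,0.171,-0.081],[0,0.18,-0.056],[0,0.187,-0.03],[0,0.189,-0.003]],"turn":[[0,0,0],[0,0,0],[0,0,0],[0,0,0],[0,0,0]],"grip":[0,0,0,0,0]}'
python3 -m creep '{"translation":[[0,0.187,0.024],[0,0.182,0.05],[0,0.173,0.075],[0,0.161,0.099],[0,0.145,0.121]],"turn":[[0,0,0],[0,0,0],[0,0,0],[0,0,0],[0,0,0]],"grip":[0,0,0,0,0]}'
python3 -m creep '{"translation":[[0,0.127,0.14],[0,0.106,0.157],[0,0,0],[0,0,0]],"turn":[[0,0,0],[0,0,0],[0,0,0],[0,0,0]],"grip":[0,0,0,0]}'
python3 - <<'E'
from h import *
st(); print(kit(0,186), .101+.003)
E
```

```text
time_s: 4.62
tool_pos: [0.5655, 0.1723, 0.1576]
tool_rot: [-179.9, -0.0, -175.3]
force: [4.9, -4.5, -11.2]
grip_width: 0.0115
grasp_force: 40.0
time_s: 5.25
tool_pos: [0.5599, 0.241, 0.1282]
tool_rot: [-180.0, 0.0, -175.2]
force: [2.6, -6.3, -2.2]
grip_width: 0.0118
grasp_force: 40.0
time_s: 5.75
tool_pos: [0.5584, 0.2597, 0.1042]
tool_rot: [180.0, 0.0, -175.2]
force: [1.8, -2.0, -0.1]
grip_width: 0.0115
grasp_force: 40.0
t 5.75 pos [0.5584 0.2597 0.1042] rot [ 180.     0.  -175.2] F [ 1.8 -2.  -0.1] w 0.01152616953404255 g 40.00380299985409 q [-35.  19.   9.  97.  -3.  65.  70.]
[0.55813592 0.25824767] 0.10400000000000001
```

```bash
python3 -m creep '{"translation":[[0,0.02,0.05],[0,0,0],[0,0,0]],"turn":[[0,0,0],[0,0,0],[0,0,0]],"grip":[0,0,0]}'
python3 -m creep '{"translation":[[0,0,0],[0,0,0],[0,0,0],[0,0,0],[0,0,-0.45]],"turn":[[0,0,0],[0,0,0],[0,0,0],[0,0,0],[0,0,0]],"grip":[0.6,0.6,0.6,0.6,0.6]}'
python3 -m creep '{"translation":[[0,0,-0.6],[0,0,-0.6],[0,0,0]],"turn":[[0,0,0],[0,0,0],[0,0,0]],"grip":[1,1,1]}'
python3 - <<'E'
from h import *
st(); c=cam('top'); print(np.round(jars(c),4)); save(c,'top1.png')
j=jars(c)
E
```

```text
time_s: 6.12
tool_pos: [0.5586, 0.2598, 0.1039]
tool_rot: [180.0, 0.1, -175.3]
force: [-6.2, -8.9, 18.5]
grip_width: 0.0116
grasp_force: 40.0
time_s: 6.75
tool_pos: [0.5557, 0.2599, 0.1331]
tool_rot: [-179.9, -0.4, -175.2]
force: [0.9, 0.6, 0.9]
grip_width: 0.0497
grasp_force: 0.0
time_s: 7.12
tool_pos: [0.5604, 0.2619, 0.2371]
tool_rot: [179.8, 0.5, -175.2]
force: [-1.0, -0.5, 0.3]
grip_width: 0.0744
grasp_force: 0.0
t 7.125 pos [0.5604 0.2619 0.2371] rot [ 179.8    0.5 -175.2] F [-1.  -0.5  0.3] w 0.07438216638270664 g 0.0 q [-36.  14.  10.  88.  -2.  78.  69.]
[[ 5.741e-01  7.750e-02  7.270e-02  3.760e-02  2.360e+02]
 [ 5.301e-01 -2.772e-01  3.150e-02  3.600e-02  1.350e+02]
 [ 5.184e-01 -1.686e-01  2.900e-02  3.650e-02  1.190e+02]
 [ 4.338e-01 -2.273e-01  3.110e-02  3.590e-02  1.260e+02]
 [ 4.218e-01 -3.326e-01  4.320e-02  3.600e-02  2.690e+02]
 [ 4.191e-01 -1.312e-01  4.530e-02  3.610e-02  2.870e+02]
 [ 3.436e-01  1.915e-01  4.740e-02  4.300e-02  7.100e+01]]
```

View pics/top1.png

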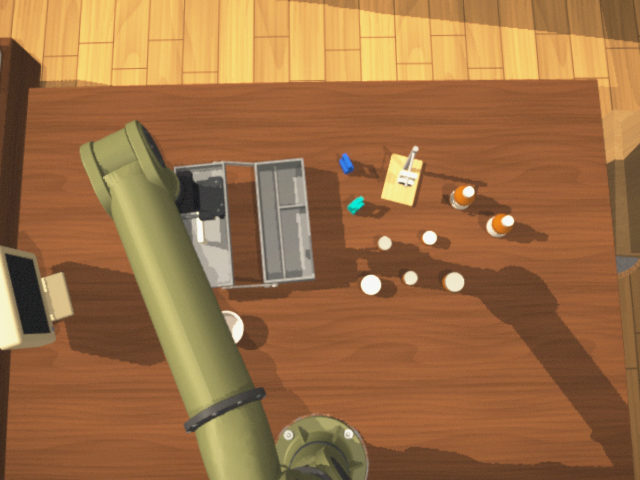

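The tray now hangs over the left side at about (205,225). The compartment is empty and open at (287,220), with the end bay at its far right. All five jars are still where they were.

```bash
python3 -m creep '{"translation":[[0,0,0],[0,0,0],[0,0,0],[0,0,0],[0,0,0]],"turn":[[0,0,0.0556],[0,0,0.0556],[0,0,0.0556],[0,0,0.0556],[0,0,0.0556]],"grip":[1,1,1,1,1]}'
python3 -m creep '{"translation":[[0,0,0],[0,0,0],[0,0,0],[0,0,0],[0,0,0]],"turn":[[0,0,0.0556],[0,0,0.0556],[0,0,0.0556],[0,0,0.0556],[0,0,0]],"grip":[1,1,1,1,1]}'
python3 - <<'E'
from h import *
st(); go(.4191,-.1312,.1,94.8)
E
```

```text
time_s: 7.8
tool_pos: [0.5571, 0.2604, 0.2299]
tool_rot: [-179.8, -0.1, 134.4]
force: [0.1, -0.2, 0.9]
grip_width: 0.087
grasp_force: 0.0
time_s: 8.43
tool_pos: [0.5572, 0.2604, 0.2303]
tool_rot: [-179.8, 0.1, 94.8]
force: [-0.8, 1.3, -0.3]
grip_width: 0.0872
grasp_force: 0.0
t 8.425 pos [0.5572 0.2604 0.2303] rot [-1.798e+02  1.000e-01  9.480e+01] F [-0.8  1.3 -0.3] w 0.08719419202714004 g 0.0 q [-44.  14.  19.  88.  -5.  78. -19.]
total [-4.73 -2.13  1.64] rows 7 each [-0.676 -0.304  0.234] | turn [-0.0008  0.0004  0.0003] rows 1 each [-0.0008  0.0004  0.0003] r 0.439156293362625
```

```bash
python3 -m creep '{"translation":[[-0.591,-0.266,0.205],[-0.591,-0.266,0.205],[-0.591,-0.266,0.205],[-0.591,-0.266,0.205],[-0.591,-0.266,0.205]],"turn":[[0,0,0],[0,0,0],[0,0,0],[0,0,0],[0,0,0]],"grip":[1,1,1,1,1]}'
python3 -m creep '{"translation":[[-0.591,-0.266,0.205],[-0.591,-0.266,0.205],[-0.591,-0.266,0.205],[0,0,0],[0,0,0]],"turn":[[0,0,0],[0,0,0],[0,0,0],[0,0,0],[0,0,0]],"grip":[1,1,1,1,1]}'
python3 - <<'E'
from h import *
st(); c=cam('wrist'); print(np.round(jars(c),4)); save(c,'w2.png'); go(.4191,-.1312,.0085,94.8)
E
```

```text
time_s: 9.05
tool_pos: [0.4703, 0.0147, 0.1489]
tool_rot: [-180.0, 0.0, 95.0]
force: [0.9, -1.0, 0.5]
grip_width: 0.0874
grasp_force: 0.0
time_s: 9.68
tool_pos: [0.4195, -0.1298, 0.1007]
tool_rot: [-180.0, -0.0, 94.8]
force: [0.5, 0.3, 0.2]
grip_width: 0.0868
grasp_force: 0.0
t 9.675 pos [ 0.4195 -0.1298  0.1007] rot [-180.    -0.    94.8] F [0.5 0.3 0.2] w 0.08683006078928149 g 0.0 q [-24.  -3.  37. 121.   2.  61.  17.]
[[ 4.163e-01 -1.286e-01  4.530e-02  3.550e-02  4.318e+03]]
total [-0.022 -0.013  1.156] rows 2 each [-0.011 -0.007  0.578] | turn [ 0.0001 -0.0001  0.0005] rows 1 each [ 0.0001 -0.0001  0.0005] r 0.439156293362625
```

```bash
python3 -m creep '{"translation":[[0,-0.02,0.4],[0,0,0.4],[0,0,0.355],[0,0,0],[0,0,0]],"turn":[[0,0,0],[0,0,0],[0,0,0],[0,0,0],[0,0,0]],"grip":[1,1,1,0,0]}' 25
python3 -m creep '{"translation":[[0,0,0],[0,0,0],[0,0,0],[0,0,0],[0,0,0]],"turn":[[0,0,0],[0,0,0],[0,0,0],[0,0,0],[0,0,0]],"grip":[0,0,0,0,0]}'
python3 - <<'E'
from h import *
st(); x,y=kit(-95,-22); p=env.get_obs()['tool_pos']; p[2]=.14; go(x,y,.14,94.8,p)
E
```

```text
time_s: 10.35
tool_pos: [0.4191, -0.13, 0.0095]
tool_rot: [179.9, 0.0, 94.8]
force: [0.1, -0.3, 0.7]
grip_width: 0.0743
grasp_force: 0.0
time_s: 10.98
tool_pos: [0.4183, -0.1305, 0.009]
tool_rot: [180.0, -0.0, 94.7]
force: [-1.9, 0.2, 5.5]
grip_width: 0.045
grasp_force: 25.0
t 10.975 pos [ 0.4183 -0.1305  0.009 ] rot [180.   -0.   94.7] F [-1.9  0.2  5.5] w 0.04502654239210202 g 25.000063846819103 q [-23.   7.  39. 126.  -6.  49.  24.]
total [2.097e+00 9.580e-01 1.000e-03] rows 3 each [0.699 0.319 0.   ] | turn [ 0.0002 -0.0001 -0.0004] rows 1 each [ 0.0002 -0.0001 -0.0004] r 0.4827952771346988
```

```bash
python3 -m creep '{"translation":[[0,0,-0.4],[0,0,-0.62],[0,0,-0.62],[0,0,0]],"turn":[[0,0,0],[0,0,0],[0,0,0],[0,0,0]],"grip":[0,0,0,0]}'
python3 -m creep '{"translation":[[0.524,0.24,0],[0.524,0.24,0],[0.524,0.24,0],[0.524,0.24,0],[0,0,0]],"turn":[[0,0,0],[0,0,0],[0,0,0],[0,0,0],[0,0,0]],"grip":[0,0,0,0,0]}'
python3 - <<'E'
from h import *
st(); x,y=kit(-95,-22); go(x,y,.0155,94.8); c=cam('wrist'); save(c,'w3.png')
E
```

```text
time_s: 11.48
tool_pos: [0.4208, -0.131, 0.1432]
tool_rot: [179.5, 0.0, 94.7]
force: [0.3, 0.8, -0.2]
grip_width: 0.0457
grasp_force: 25.0
time_s: 12.1
tool_pos: [0.4804, 0.0467, 0.138]
tool_rot: [-179.9, 0.0, 95.1]
force: [0.0, -0.5, -1.5]
grip_width: 0.0453
grasp_force: 25.0
t 12.1 pos [0.4804 0.0467 0.138 ] rot [-179.9    0.    95.1] F [ 0.  -0.5 -1.5] w 0.04525998332774187 g 25.00023738015443 q [-35.   1.  27. 113.  -1.  66.  -3.]
total [-0.045  0.006  1.531] rows 3 each [-0.015  0.002  0.51 ] | turn [-0.0007  0.0001  0.0016] rows 1 each [-0.0007  0.0001  0.0016] r 0.4827952771346988
```

View pics/w3.png

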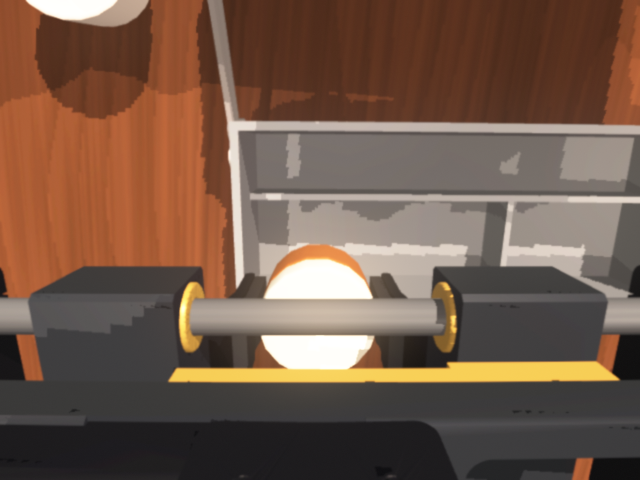

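The held jar's lid sits at (320,320), inside the box outline. The left end wall at column 240 is clear of the finger at column 250.

```bash
python3 -m creep '{"translation":[[-0.03,0.006,0.5],[0,0,0.5],[0,0,0.3],[0,0,0.231],[0,0,0]],"turn":[[0,0,0],[0,0,0],[0,0,0],[0,0,0],[0,0,0]],"grip":[0,0,0,0,0]}'
python3 -m creep '{"translation":[[0,0,0],[0,0,0],[0,0,0]],"turn":[[0,0,0],[0,0,0],[0,0,0]],"grip":[0,0.64,0.64]}'
python3 -m creep '{"translation":[[0,0,-0.3],[0,0,-0.6],[0,0,-0.6],[0,0,-0.2],[0,0,0]],"turn":[[0,0,0],[0,0,0],[0,0,0],[0,0,0],[0,0,0]],"grip":[0.64,0.64,1,1,1]}'
python3 - <<'E'
from h import *
st(); c=cam('wrist'); print(np.round(jars(c,.041),4)); print(kit(-95,-22)); c=cam('top'); j=jars(c);print(np.round(j,4))
o=env.get_obs(); p=np.array(o['tool_pos']); go(.422,-.332,p[2],94.8); go(.434,-.227,p[2],94.8); go(.530,-.277,p[2],94.8)
E
```

```text
time_s: 12.78
tool_pos: [0.4795, 0.0387, 0.0157]
tool_rot: [-179.8, 0.1, 94.6]
force: [1.3, 0.4, -0.9]
grip_width: 0.0458
grasp_force: 25.0
time_s: 13.15
tool_pos: [0.4819, 0.0407, 0.018]
tool_rot: [179.9, -0.0, 94.7]
force: [0.5, -0.8, -0.6]
grip_width: 0.0539
grasp_force: 0.0
time_s: 13.78
tool_pos: [0.4821, 0.0408, 0.1542]
tool_rot: [179.9, -0.1, 94.7]
force: [0.2, -0.8, -0.6]
grip_width: 0.0781
grasp_force: 0.0
t 13.775 pos [0.4821 0.0408 0.1542] rot [ 1.799e+02 -1.000e-01  9.470e+01] F [ 0.2 -0.8 -0.6] w 0.07811503229621848 g 0.0 q [-36.   0.  28. 112.  -0.  68.  -3.]
[[3.237e-01 1.788e-01 6.430e-02 4.350e-02 9.740e+02]
 [4.178e-01 1.240e-01 1.210e-02 4.870e-02 1.170e+02]
 [5.511e-01 5.210e-02 2.839e-01 3.780e-02 5.006e+03]
 [4.811e-01 4.170e-02 4.500e-02 4.050e-02 3.016e+03]]
[0.48087409 0.04302776]
[[ 5.302e-01 -2.771e-01  3.150e-02  3.600e-02  1.350e+02]
 [ 5.188e-01 -1.682e-01  3.140e-02  3.640e-02  1.270e+02]
 [ 4.334e-01 -2.275e-01  3.110e-02  3.640e-02  1.240e+02]
 [ 4.220e-01 -3.327e-01  4.320e-02  3.650e-02  2.730e+02]
 [ 3.192e-01  2.207e-01  8.510e-02  4.140e-02  3.310e+02]]
total [-4.580e+00 -1.112e+00  4.000e-03] rows 7 each [-0.654 -0.159  0.001] | turn [-0.0007  0.0001 -0.0004] rows 1 each [-0.0007  0.0001 -0.0004] r 0.5369431999755654
total [-3.285e+00 -8.540e-01  3.000e-03] rows 5 each [-0.657 -0.171  0.001] | turn [-0.0007  0.0001 -0.0004] rows 1 each [-0.0007  0.0001 -0.0004] r 0.489780563109644
total [-4.007  0.29   0.   ] rows 6 each [-0.668  0.048  0.   ] | turn [-0.0007  0.0001 -0.0004] rows 1 each [-0.0007  0.0001 -0.0004] r 0.5980209026447153
```

```bash
python3 -m creep '{"translation":[[-0.573,-0.139,0],[-0.573,-0.139,0],[-0.573,-0.139,0],[-0.573,-0.139,0],[-0.573,-0.139,0]],"turn":[[0,0,0],[0,0,0],[0,0,0],[0,0,0],[0,0,0]],"grip":[1,1,1,1,1]}'
python3 -m creep '{"translation":[[-0.573,-0.139,0],[-0.573,-0.139,0],[-0.573,-0.139,0.3],[0,0,0.3],[0,0,0]],"turn":[[0,0,0],[0,0,0],[0,0,0],[0,0,0],[0,0,0]],"grip":[1,1,1,1,1]}'
python3 - <<'E'
from h import *
st(); c=cam('wrist'); print(np.round(jars(c),4)); go(.4215,-.332,.009,94.8)
E
```

```text
time_s: 14.5
tool_pos: [0.4433, -0.1935, 0.1515]
tool_rot: [-179.8, -0.0, 94.7]
force: [0.8, 0.3, -0.1]
grip_width: 0.0872
grasp_force: 0.0
time_s: 15.12
tool_pos: [0.4202, -0.3312, 0.102]
tool_rot: [-179.6, -0.2, 94.6]
force: [-0.5, -0.0, -0.1]
grip_width: 0.0871
grasp_force: 0.0
t 15.125 pos [ 0.4202 -0.3312  0.102 ] rot [-179.6   -0.2   94.6] F [-0.5 -0.  -0.1] w 0.08709822143689788 g 0.0 q [ -9.  14.  51. 109. -12.  63.  50.]
[[ 5.125e-01 -1.835e-01  1.810e-02  3.120e-02  1.570e+02]
 [ 4.310e-01 -2.262e-01  3.170e-02  3.540e-02  2.749e+03]
 [ 5.257e-01 -2.757e-01  3.270e-02  3.540e-02  2.356e+03]
 [ 4.196e-01 -3.292e-01  4.550e-02  3.550e-02  4.261e+03]]
total [-0.01   0.003  1.181] rows 2 each [-0.005  0.002  0.591] | turn [-0.0013 -0.0005 -0.0005] rows 1 each [-0.0013 -0.0005 -0.0005] r 0.5365503238280637
```

```bash
python3 -m creep '{"translation":[[0,0,0.5],[0,0,0.4],[0,0,0.28],[0,0,0],[0,0,0]],"turn":[[0,0,0],[0,0,0],[0,0,0],[0,0,0],[0,0,0]],"grip":[1,1,1,0,0]}'
python3 -m creep '{"translation":[[0,0,0],[0,0,0],[0,0,0],[0,0,0],[0,0,0]],"turn":[[0,0,0],[0,0,0],[0,0,0],[0,0,0],[0,0,0]],"grip":[0,0,0,0,0]}'
python3 -m creep '{"translation":[[0,0,-0.4],[0,0,-0.62],[0,0,-0.62],[0,0,0]],"turn":[[0,0,0],[0,0,0],[0,0,0],[0,0,0]],"grip":[0,0,0,0]}'
python3 -m creep '{"translation":[[0.575,0.268,0],[0.575,0.268,0],[0.575,0.268,0],[0.575,0.268,0],[0.575,0.268,0]],"turn":[[0,0,0],[0,0,0],[0,0,0],[0,0,0],[0,0,0]],"grip":[0,0,0,0,0]}'
python3 -m creep '{"translation":[[0.575,0.268,0],[0.575,0.268,0],[0.575,0.268,0],[0,0,0],[0,0,0]],"turn":[[0,0,0],[0,0,0],[0,0,0],[0,0,0],[0,0,0]],"grip":[0,0,0,0,0]}'
python3 - <<'E'
from h import *
st(); c=cam('wrist'); print(np.round(jars(c,.13),4)); print(kit(-15,-22)); go(*kit(-15,-22),.0155,94.8)
E
```

```text
time_s: 15.8
tool_pos: [0.424, -0.3323, 0.0121]
tool_rot: [179.9, 0.0, 94.8]
force: [-0.1, -0.4, -0.0]
grip_width: 0.0744
grasp_force: 0.0
time_s: 16.42
tool_pos: [0.4231, -0.3323, 0.0113]
tool_rot: [180.0, -0.0, 94.7]
force: [-1.5, 1.7, 5.7]
grip_width: 0.0457
grasp_force: 25.0
time_s: 16.92
tool_pos: [0.4252, -0.3339, 0.1455]
tool_rot: [179.6, 0.2, 94.7]
force: [-0.0, 0.1, -1.6]
grip_width: 0.0455
grasp_force: 25.0
time_s: 17.55
tool_pos: [0.5104, -0.0923, 0.1406]
tool_rot: [-179.9, -0.0, 94.7]
force: [0.8, 0.1, -1.2]
grip_width: 0.0449
grasp_force: 25.0
time_s: 18.18
tool_pos: [0.5626, 0.048, 0.1406]
tool_rot: [-179.9, 0.1, 94.7]
force: [0.4, 0.1, -1.6]
grip_width: 0.0453
grasp_force: 25.0
t 18.175 pos [0.5626 0.048  0.1406] rot [-1.799e+02  1.000e-01  9.470e+01] F [ 0.4  0.1 -1.6] w 0.04532236032081464 g 24.999754833988845 q [-39.  13.  36. 103.  -8.  67.   4.]
[]
[0.56059352 0.04972199]
total [ 0.036 -0.021  1.569] rows 3 each [ 0.012 -0.007  0.523] | turn [-0.0006  0.0003 -0.0009] rows 1 each [-0.0006  0.0003 -0.0009] r 0.5627942523910753
```

```bash
python3 -m creep '{"translation":[[0.02,-0.015,0.5],[0.01,0,0.5],[0,0,0.3],[0,0,0.235],[0,0,0]],"turn":[[0,0,0],[0,0,0],[0,0,0],[0,0,0],[0,0,0]],"grip":[0,0,0,0,0]}'
python3 -m creep '{"translation":[[0,0,0],[0,0,0],[0,0,0]],"turn":[[0,0,0],[0,0,0],[0,0,0]],"grip":[0,0.64,0.64]}'
python3 -m creep '{"translation":[[0,0,-0.3],[0,0,-0.6],[0,0,-0.6],[0,0,-0.2],[0,0,0]],"turn":[[0,0,0],[0,0,0],[0,0,0],[0,0,0],[0,0,0]],"grip":[0.64,0.64,1,1,1]}'
python3 - <<'E'
from h import *
st(); c=cam('wrist'); print(np.round(jars(c,.041),4)); c=cam('top'); j=jars(c);print(np.round(j,4))
o=env.get_obs(); p=np.array(o['tool_pos']); go(.434,-.227,p[2],94.8); go(.530,-.277,p[2],94.8)
E
```

```text
time_s: 18.85
tool_pos: [0.5614, 0.0498, 0.0184]
tool_rot: [-179.9, 0.0, 94.6]
force: [-0.4, 0.7, -0.2]
grip_width: 0.0455
grasp_force: 25.0
time_s: 19.23
tool_pos: [0.5628, 0.0511, 0.0202]
tool_rot: [179.9, -0.0, 94.7]
force: [-0.1, 0.8, -0.1]
grip_width: 0.0542
grasp_force: 0.0
time_s: 19.85
tool_pos: [0.5628, 0.0512, 0.1563]
tool_rot: [179.9, -0.1, 94.7]
force: [-0.2, 0.4, -0.7]
grip_width: 0.0782
grasp_force: 0.0
t 19.85 pos [0.5628 0.0512 0.1563] rot [ 1.799e+02 -1.000e-01  9.470e+01] F [-0.2  0.4 -0.7] w 0.07815528275041095 g 0.0 q [-40.  12.  37. 102.  -8.  69.   3.]
[[3.502e-01 1.862e-01 1.660e-02 3.700e-02 4.270e+02]
 [4.147e-01 1.261e-01 9.000e-03 5.090e-02 9.000e+01]
 [5.682e-01 5.590e-02 2.722e-01 3.770e-02 4.472e+03]
 [5.620e-01 5.390e-02 4.520e-02 4.050e-02 2.983e+03]
 [4.824e-01 4.200e-02 4.710e-02 4.050e-02 3.057e+03]
 [4.565e-01 1.000e-02 4.840e-02 4.250e-02 5.620e+02]
 [6.760e-01 2.860e-02 5.310e-02 4.120e-02 6.760e+02]]
[[ 5.302e-01 -2.772e-01  3.150e-02  3.640e-02  1.340e+02]
 [ 5.184e-01 -1.678e-01  3.140e-02  3.570e-02  1.290e+02]
 [ 4.339e-01 -2.275e-01  2.870e-02  3.630e-02  1.250e+02]
 [ 3.194e-01  2.211e-01  8.510e-02  4.090e-02  3.320e+02]]
total [-3.332 -1.872  0.005] rows 5 each [-0.666 -0.374  0.001] | turn [-0.0007  0.     -0.0003] rows 1 each [-0.0007  0.     -0.0003] r 0.489780563109644
total [-4.054e+00 -7.270e-01  2.000e-03] rows 6 each [-0.676 -0.121  0.   ] | turn [-0.0007  0.     -0.0003] rows 1 each [-0.0007  0.     -0.0003] r 0.5980209026447153
```

```bash
python3 -m creep '{"translation":[[-0.555,-0.312,0],[-0.555,-0.312,0],[-0.555,-0.312,0],[-0.555,-0.312,0],[-0.555,-0.312,0]],"turn":[[0,0,0],[0,0,0],[0,0,0],[0,0,0],[0,0,0]],"grip":[1,1,1,1,1]}'
python3 -m creep '{"translation":[[-0.555,-0.312,0.3],[0,0,0.3],[0,0,0],[0,0,0]],"turn":[[0,0,0],[0,0,0],[0,0,0],[0,0,0]],"grip":[1,1,1,1]}'
python3 - <<'E'
from h import *
st(); c=cam('wrist'); print(np.round(jars(c),4)); go(.4330,-.227,.009,94.8)
E
```

```text
time_s: 20.58
tool_pos: [0.4541, -0.1815, 0.1536]
tool_rot: [-179.8, -0.0, 94.7]
force: [1.1, -0.4, 1.0]
grip_width: 0.0868
grasp_force: 0.0
time_s: 21.08
tool_pos: [0.435, -0.2263, 0.1071]
tool_rot: [-179.9, 0.0, 94.8]
force: [1.1, -0.2, 0.7]
grip_width: 0.087
grasp_force: 0.0
t 21.075 pos [ 0.435  -0.2263  0.1071] rot [-179.9    0.    94.8] F [ 1.1 -0.2  0.7] w 0.0869530492699229 g 0.0 q [-24.   5.  51. 115.  -4.  62.  34.]
[[ 5.146e-01 -1.662e-01  3.200e-02  3.540e-02  2.239e+03]
 [ 4.313e-01 -2.243e-01  3.100e-02  3.550e-02  2.004e+03]]
total [-0.005 -0.032  1.232] rows 2 each [-0.003 -0.016  0.616] | turn [0.     0.0001 0.0001] rows 1 each [0.     0.0001 0.0001] r 0.488894671682971
```

```bash
python3 -m creep '{"translation":[[0,-0.02,0.5],[0,0,0.45],[0,0,0.28],[0,0,0],[0,0,0]],"turn":[[0,0,0],[0,0,0],[0,0,0],[0,0,0],[0,0,0]],"grip":[1,1,1,0,0]}'
python3 -m creep '{"translation":[[0,0,0],[0,0,0],[0,0,0],[0,0,0],[0,0,0]],"turn":[[0,0,0],[0,0,0],[0,0,0],[0,0,0],[0,0,0]],"grip":[0,0,0,0,0]}'
python3 -m creep '{"translation":[[0,0,0],[0,0,-0.4],[0,0,-0.62],[0,0,-0.62],[0,0,0]],"turn":[[0,0,0],[0,0,0],[0,0,0],[0,0,0],[0,0,0]],"grip":[0,0,0,0,0]}'
python3 -m creep '{"translation":[[0.573,0.202,0],[0.573,0.202,0],[0.573,0.202,0],[0.573,0.202,0],[0.573,0.202,0]],"turn":[[0,0,0],[0,0,0],[0,0,0],[0,0,0],[0,0,0]],"grip":[0,0,0,0,0]}'
python3 -m creep '{"translation":[[0.573,0.202,0],[0.573,0.202,0],[0,0,0],[0,0,0]],"turn":[[0,0,0],[0,0,0],[0,0,0],[0,0,0]],"grip":[0,0,0,0]}'
python3 - <<'E'
from h import *
st(); go(*kit(-52,34),.0155,94.8)
E
```

```text
time_s: 21.75
tool_pos: [0.4346, -0.2271, 0.0101]
tool_rot: [179.9, 0.0, 94.8]
force: [0.9, -0.9, 0.2]
grip_width: 0.0741
grasp_force: 0.0
time_s: 22.38
tool_pos: [0.4333, -0.227, 0.009]
tool_rot: [180.0, -0.0, 94.7]
force: [0.2, -0.1, 0.9]
grip_width: 0.0312
grasp_force: 25.0
time_s: 23.0
tool_pos: [0.436, -0.2281, 0.1435]
tool_rot: [179.5, 0.1, 94.7]
force: [-0.0, -0.4, -1.3]
grip_width: 0.0318
grasp_force: 25.0
time_s: 23.62
tool_pos: [0.4943, 0.0095, 0.1387]
tool_rot: [-179.9, -0.0, 94.7]
force: [0.4, -0.5, -0.3]
grip_width: 0.0316
grasp_force: 25.0
time_s: 24.12
tool_pos: [0.5188, 0.1011, 0.1387]
tool_rot: [-179.9, 0.1, 94.7]
force: [-0.1, -0.8, -1.7]
grip_width: 0.0312
grasp_force: 25.0
t 24.125 pos [0.5188 0.1011 0.1387] rot [-1.799e+02  1.000e-01  9.470e+01] F [-0.1 -0.8 -1.7] w 0.031249442999745407 g 24.999663806520402 q [-46.   8.  35. 108.  -5.  66.  -5.]
total [0.019 0.009 1.54 ] rows 3 each [0.006 0.003 0.513] | turn [-0.0007  0.0005 -0.0005] rows 1 each [-0.0007  0.0005 -0.0005] r 0.5290477755017694
```

```bash
python3 -m creep '{"translation":[[0.01,0.009,0.5],[0,0,0.5],[0,0,0.3],[0,0,0.24],[0,0,0]],"turn":[[0,0,0],[0,0,0],[0,0,0],[0,0,0],[0,0,0]],"grip":[0,0,0,0,0]}'
python3 -m creep '{"translation":[[0,0,0],[0,0,0],[0,0,0]],"turn":[[0,0,0],[0,0,0],[0,0,0]],"grip":[0,0.48,0.48]}'
python3 -m creep '{"translation":[[0,0,-0.3],[0,0,-0.6],[0,0,-0.6],[0,0,-0.2],[0,0,0]],"turn":[[0,0,0],[0,0,0],[0,0,0],[0,0,0],[0,0,0]],"grip":[0.48,0.48,1,1,1]}'
python3 - <<'E'
from h import *
st(); c=cam('wrist'); save(c,'w4.png'); print(np.round(jars(c,.041),4)); print(kit(-52,34)); c=cam('top'); j=jars(c);print(np.round(j,4))
o=env.get_obs(); p=np.array(o['tool_pos']); go(.530,-.277,p[2],94.8)
E
```

```text
time_s: 24.75
tool_pos: [0.5194, 0.1016, 0.0159]
tool_rot: [-179.9, 0.1, 94.6]
force: [-0.3, 1.1, -0.2]
grip_width: 0.0312
grasp_force: 25.0
time_s: 25.12
tool_pos: [0.5208, 0.1032, 0.0177]
tool_rot: [179.9, -0.0, 94.7]
force: [-0.1, -0.3, 0.5]
grip_width: 0.0395
grasp_force: 0.0
time_s: 25.75
tool_pos: [0.5208, 0.1033, 0.1538]
tool_rot: [179.9, -0.1, 94.7]
force: [-0.6, -0.9, -0.9]
grip_width: 0.064
grasp_force: 0.0
t 25.75 pos [0.5208 0.1033 0.1538] rot [ 1.799e+02 -1.000e-01  9.470e+01] F [-0.6 -0.9 -0.9] w 0.0639999712084187 g 0.0 q [-47.   7.  35. 106.  -4.  68.  -5.]
[[3.078e-01 2.418e-01 1.050e-02 3.130e-02 8.000e+01]
 [3.408e-01 2.013e-01 6.360e-02 4.300e-02 2.252e+03]
 [5.324e-01 1.335e-01 3.132e-01 4.610e-02 1.436e+03]
 [5.203e-01 1.047e-01 3.110e-02 4.050e-02 1.398e+03]
 [5.593e-01 8.590e-02 2.777e-01 3.750e-02 2.145e+03]
 [5.592e-01 6.840e-02 3.900e-02 4.030e-02 9.170e+02]
 [4.836e-01 5.990e-02 3.000e-02 3.990e-02 4.980e+02]
 [4.831e-01 2.070e-02 2.560e-02 4.040e-02 1.450e+02]
 [5.298e-01 1.590e-02 1.374e-01 4.230e-02 2.519e+03]]
[0.51903732 0.10242951]
[[ 5.653e-01  5.110e-02  4.600e-02  4.100e-02  2.880e+02]
 [ 5.299e-01 -2.771e-01  3.150e-02  3.600e-02  1.350e+02]
 [ 5.183e-01 -1.685e-01  2.900e-02  3.570e-02  1.200e+02]
 [ 4.845e-01  3.930e-02  4.560e-02  4.090e-02  2.950e+02]
 [ 3.188e-01  2.339e-01  5.680e-02  4.010e-02  2.440e+02]]
total [-4.743e+00 -2.590e-01  3.000e-03] rows 7 each [-0.678 -0.037  0.   ] | turn [-0.0006  0.0001 -0.0003] rows 1 each [-0.0006  0.0001 -0.0003] r 0.5980209026447153
```

View pics/w4.png

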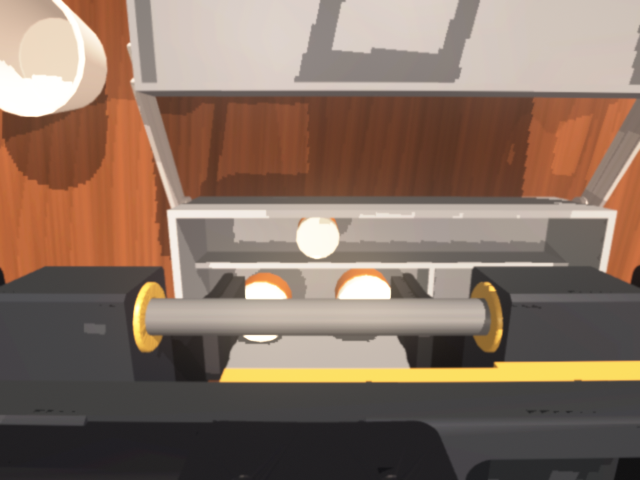

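The small jar stands in the narrow row at (317,238), and both large jars are in the wide row behind it at about (265,305) and (362,300).

```bash
python3 -m creep '{"translation":[[-0.593,-0.032,0],[-0.593,-0.032,0],[-0.593,-0.032,0],[-0.593,-0.032,0],[-0.593,-0.032,0]],"turn":[[0,0,0],[0,0,0],[0,0,0],[0,0,0],[0,0,0]],"grip":[1,1,1,1,1]}'
python3 -m creep '{"translation":[[-0.593,-0.032,0],[-0.593,-0.032,0],[-0.593,-0.032,0],[0,0,0],[0,0,0]],"turn":[[0,0,0],[0,0,0],[0,0,0],[0,0,0],[0,0,0]],"grip":[1,1,1,1,1]}'
python3 - <<'E'
from h import *
st(); c=cam('wrist'); print(np.round(jars(c),4)); go(.5298,-.277,.009,94.8)
W=cloud(c); Z=W[...,2]; hsv=cv2.cvtColor(c['frame'],cv2.COLOR_RGB2HSV)
m=(Z>.07)&(Z<.165)&(abs(W[...,1]+.277)<.16)&(W[...,0]>.45)&(W[...,0]<.75)
P=W[m]; d=np.c_[P[:,:2]-[.53,-.277]]; a=np.radians(4.8); u=d@[np.cos(a),np.sin(a)]; v=d@[-np.sin(a),np.cos(a)]
for lo,hi in [(.07,.12),(.12,.165)]:
    k=(P[:,2]>lo)&(P[:,2]<hi)&(abs(u)<.1); print(lo,k.sum(), np.round(np.percentile(v[k],[0,2,50,98,100]),3) if k.any() else '')
    k=(P[:,2]>lo)&(P[:,2]<hi)&(abs(v)<.045); print('  along',k.sum(),np.round(u[k].min(),3) if k.any() else '')
E
```

```text
time_s: 26.48
tool_pos: [0.5257, -0.1357, 0.151]
tool_rot: [-179.8, -0.0, 94.7]
force: [1.3, -0.5, -0.2]
grip_width: 0.0866
grasp_force: 0.0
time_s: 27.1
tool_pos: [0.5303, -0.2762, 0.151]
tool_rot: [-179.8, -0.1, 94.7]
force: [0.3, 0.9, -0.1]
grip_width: 0.0872
grasp_force: 0.0
t 27.1 pos [ 0.5303 -0.2762  0.151 ] rot [-1.798e+02 -1.000e-01  9.470e+01] F [ 0.3  0.9 -0.1] w 0.08724556741940058 g 0.0 q [-15.  19.  49.  98. -15.  70.  42.]
[[ 5.161e-01 -1.670e-01  3.130e-02  3.550e-02  1.845e+03]
 [ 5.275e-01 -2.751e-01  3.140e-02  3.550e-02  1.449e+03]
 [ 6.028e-01 -3.562e-01  1.570e-02  3.980e-02  2.380e+02]]
total [-0.023 -0.01   1.78 ] rows 3 each [-0.008 -0.003  0.593] | turn [-0.0007 -0.0005 -0.    ] rows 1 each [-0.0007 -0.0005 -0.    ] r 0.5978436584927534
0.07 202 [-0.084 -0.083 -0.079 -0.074 -0.074]
  along 264 0.11
0.12 897 [0.001 0.003 0.011 0.065 0.066]
  along 2210 -0.053
```

```bash
python3 -m creep '{"translation":[[-0.01,-0.01,0.5],[0,0,0.5],[0,0,0.45],[0,0,0.325],[0,0,0]],"turn":[[0,0,0],[0,0,0],[0,0,0],[0,0,0],[0,0,0]],"grip":[1,1,1,1,0]}'
python3 -m creep '{"translation":[[0,0,0],[0,0,0],[0,0,0],[0,0,0],[0,0,0]],"turn":[[0,0,0],[0,0,0],[0,0,0],[0,0,0],[0,0,0]],"grip":[0,0,0,0,0]}'
python3 -m creep '{"translation":[[0,0,0],[0,0,-0.4],[0,0,-0.62],[0,0,-0.62],[0,0,0]],"turn":[[0,0,0],[0,0,0],[0,0,0],[0,0,0],[0,0,0]],"grip":[0,0,0,0,0]}'
python3 -m creep '{"translation":[[0.592,0.114,0],[0.592,0.114,0],[0.592,0.114,0],[0.592,0.114,0],[0.592,0.114,0]],"turn":[[0,0,0],[0,0,0],[0,0,0],[0,0,0],[0,0,0]],"grip":[0,0,0,0,0]}'
python3 -m creep '{"translation":[[0.592,0.114,0],[0.592,0.114,0],[0.592,0.114,0],[0,0,0],[0,0,0]],"turn":[[0,0,0],[0,0,0],[0,0,0],[0,0,0],[0,0,0]],"grip":[0,0,0,0,0]}'
python3 - <<'E'
from h import *
st(); go(*kit(0,34),.0155,94.8)
E
```

```text
time_s: 27.78
tool_pos: [0.529, -0.2749, 0.0085]
tool_rot: [-179.7, -0.2, 94.9]
force: [-0.2, 1.2, -0.5]
grip_width: 0.0822
grasp_force: 0.0
time_s: 28.4
tool_pos: [0.5305, -0.2779, 0.0111]
tool_rot: [180.0, 0.0, 94.7]
force: [-0.1, 0.6, 0.1]
grip_width: 0.035
grasp_force: 0.1
time_s: 29.02
tool_pos: [0.5328, -0.2796, 0.1463]
tool_rot: [179.6, 0.2, 94.7]
force: [-1.0, -0.3, -0.8]
grip_width: 0.0311
grasp_force: 25.0
time_s: 29.65
tool_pos: [0.5556, -0.0364, 0.1411]
tool_rot: [-179.9, -0.0, 94.7]
force: [1.1, -0.1, 0.3]
grip_width: 0.0314
grasp_force: 25.0
time_s: 30.28
tool_pos: [0.5713, 0.105, 0.1411]
tool_rot: [-179.9, 0.1, 94.7]
force: [-0.5, -0.1, 0.2]
grip_width: 0.0312
grasp_force: 25.0
t 30.275 pos [0.5713 0.105  0.1411] rot [-1.799e+02  1.000e-01  9.470e+01] F [-0.5 -0.1  0.2] w 0.031223513382408478 g 24.999692640267313 q [-47.  15.  40. 100. -11.  68.   0.]
total [ 2.50e-02 -1.00e-03  1.57e+00] rows 3 each [ 0.008 -0.     0.523] | turn [-0.0005  0.0004 -0.0004] rows 1 each [-0.0005  0.0004 -0.0004] r 0.5807559796066921
```

```bash
python3 -m creep '{"translation":[[0.01,0.075,0.5],[0,0,0.5],[0,0,0.3],[0,0,0.245],[0,0,0]],"turn":[[0,0,0],[0,0,0],[0,0,0],[0,0,0],[0,0,0]],"grip":[0,0,0,0,0]}'
python3 -m creep '{"translation":[[0,0,0],[0,0,0],[0,0,0]],"turn":[[0,0,0],[0,0,0],[0,0,0]],"grip":[0,0.44,0.44]}'
python3 -m creep '{"translation":[[0,0,-0.3],[0,0,-0.6],[0,0,-0.6],[0,0,-0.2],[0,0,0]],"turn":[[0,0,0],[0,0,0],[0,0,0],[0,0,0],[0,0,0]],"grip":[0.44,0.44,1,1,1]}'
python3 - <<'E'
from h import *
st(); c=cam('wrist'); j=jars(c,.041); print(np.round(j[(j[:,2]>.028)&(j[:,2]<.05)],4)); print(kit(6,34)); c=cam('top'); j=jars(c);print(np.round(j,4))
o=env.get_obs(); p=np.array(o['tool_pos']); go(.5185,-.1682,p[2],94.8)
E
```

```text
time_s: 30.9
tool_pos: [0.5772, 0.1057, 0.0175]
tool_rot: [-179.9, 0.1, 94.6]
force: [-0.2, -0.1, -0.9]
grip_width: 0.0313
grasp_force: 25.0
time_s: 31.28
tool_pos: [0.5783, 0.1073, 0.0193]
tool_rot: [179.9, -0.0, 94.7]
force: [0.1, 0.3, -0.8]
grip_width: 0.0373
grasp_force: 0.0
time_s: 31.9
tool_pos: [0.5784, 0.1073, 0.1555]
tool_rot: [179.9, -0.1, 94.7]
force: [-0.0, -0.5, -0.5]
grip_width: 0.0605
grasp_force: 0.0
t 31.9 pos [0.5784 0.1073 0.1555] rot [ 1.799e+02 -1.000e-01  9.470e+01] F [-0.  -0.5 -0.5] w 0.06048474728273921 g 0.0 q [-47.  16.  40.  99. -11.  70.   0.]
[[5.211e-01 1.050e-01 3.130e-02 4.050e-02 1.427e+03]
 [5.782e-01 1.096e-01 3.130e-02 4.050e-02 1.400e+03]
 [5.616e-01 6.770e-02 4.290e-02 4.040e-02 1.036e+03]
 [4.855e-01 5.940e-02 3.030e-02 4.010e-02 5.500e+02]]
[0.57683391 0.10728282]
[[ 5.652e-01  5.120e-02  4.600e-02  4.080e-02  2.900e+02]
 [ 5.184e-01 -1.686e-01  2.900e-02  3.660e-02  1.180e+02]
 [ 4.796e-01  7.690e-02  9.600e-03  3.740e-02  6.100e+01]
 [ 4.845e-01  3.950e-02  4.560e-02  4.040e-02  2.910e+02]
 [ 3.204e-01  2.485e-01  1.180e-02  4.200e-02  8.000e+01]]
total [-3.369e+00 -1.010e+00  3.000e-03] rows 5 each [-0.674 -0.202  0.001] | turn [-0.0007  0.0001 -0.0003] rows 1 each [-0.0007  0.0001 -0.0003] r 0.5450995230230897
```

```bash
python3 -m creep '{"translation":[[-0.5615,-0.168,0],[-0.5615,-0.168,0],[-0.5615,-0.168,0],[-0.5615,-0.168,0],[-0.5615,-0.168,0]],"turn":[[0,0,0],[0,0,0],[0,0,0],[0,0,0],[0,0,0]],"grip":[1,1,1,1,1]}'
python3 -m creep '{"translation":[[-0.5615,-0.168,0.2],[0,0,0.2],[0,0,0.2],[0,0,0],[0,0,0]],"turn":[[0,0,0],[0,0,-0.0556],[0,0,-0.0556],[0,0,-0.0556],[0,0,0]],"grip":[1,1,1,1,1]}'
python3 - <<'E'
from h import *
st(); c=cam('wrist'); print(np.round(jars(c),4)); go(.518,-.168,.009,124.8)
E
```

```text
time_s: 32.62
tool_pos: [0.5276, -0.1234, 0.1526]
tool_rot: [-179.8, -0.0, 94.7]
force: [0.6, 0.1, -0.4]
grip_width: 0.0868
grasp_force: 0.0
time_s: 33.25
tool_pos: [0.5183, -0.168, 0.1046]
tool_rot: [-179.8, -0.1, 124.6]
force: [0.4, -0.7, -0.7]
grip_width: 0.0871
grasp_force: 0.0
t 33.25 pos [ 0.5183 -0.168   0.1046] rot [-1.798e+02 -1.000e-01  1.246e+02] F [ 0.4 -0.7 -0.7] w 0.08709650850458477 g 0.0 q [-24.  14.  45. 108. -11.  63.  59.]
[[ 5.775e-01  4.410e-02  1.100e-02  4.030e-02  1.550e+02]
 [ 5.154e-01 -1.654e-01  3.120e-02  3.540e-02  2.022e+03]]
total [ 0.004 -0.004  1.202] rows 2 each [ 0.002 -0.002  0.601] | turn [-0.0006 -0.0005 -0.0014] rows 1 each [-0.0006 -0.0005 -0.0014] r 0.5445622094857483
```

```bash
python3 -m creep '{"translation":[[0,0,0.5],[0,0,0.42],[0,0,0.28],[0,0,0],[0,0,0]],"turn":[[0,0,0],[0,0,0],[0,0,0],[0,0,0],[0,0,0]],"grip":[1,1,1,0,0]}'
python3 -m creep '{"translation":[[0,0,0],[0,0,0],[0,0,0],[0,0,0],[0,0,0]],"turn":[[0,0,0],[0,0,0],[0,0,0],[0,0,0],[0,0,0]],"grip":[0,0,0,0,0]}'
python3 -m creep '{"translation":[[0,0,0],[0,0,-0.4],[0,0,-0.62],[0,0,-0.62],[0,0,0]],"turn":[[0,0,0],[0,0,0],[0,0,0],[0,0,0.0556],[0,0,0.0556]],"grip":[0,0,0,0,0]}'
python3 -m creep '{"translation":[[0,0,0],[0.561,0.285,0],[0.561,0.285,0],[0.561,0.285,0],[0.561,0.285,0]],"turn":[[0,0,0.0556],[0,0,0],[0,0,0],[0,0,0],[0,0,0]],"grip":[0,0,0,0,0]}'
python3 -m creep '{"translation":[[0.561,0.285,0],[0.561,0.285,0],[0,0,0],[0,0,0]],"turn":[[0,0,0],[0,0,0],[0,0,0],[0,0,0]],"grip":[0,0,0,0]}'
python3 - <<'E'
from h import *
st(); go(*kit(61,34),.0155,94.8)
E
```

```text
time_s: 33.92
tool_pos: [0.5202, -0.1685, 0.0112]
tool_rot: [180.0, 0.1, 124.7]
force: [0.1, 0.1, -0.6]
grip_width: 0.0743
grasp_force: 0.0
time_s: 34.55
tool_pos: [0.5196, -0.1682, 0.0106]
tool_rot: [180.0, -0.0, 124.7]
force: [-0.9, -0.1, 1.6]
grip_width: 0.0315
grasp_force: 25.0
time_s: 35.17
tool_pos: [0.5224, -0.1692, 0.1457]
tool_rot: [179.6, 0.1, 104.4]
force: [0.7, 0.1, -1.3]
grip_width: 0.0314
grasp_force: 25.0
time_s: 35.8
tool_pos: [0.5961, 0.0198, 0.1415]
tool_rot: [180.0, -0.0, 94.7]
force: [1.1, -0.4, -0.7]
grip_width: 0.0313
grasp_force: 25.0
time_s: 36.3
tool_pos: [0.6334, 0.1106, 0.1412]
tool_rot: [-179.9, 0.1, 94.7]
force: [-0.1, -0.1, 0.1]
grip_width: 0.0313
grasp_force: 25.0
t 36.3 pos [0.6334 0.1106 0.1412] rot [-1.799e+02  1.000e-01  9.470e+01] F [-0.1 -0.1  0.1] w 0.03129495211436536 g 24.999699471518397 q [-44.  24.  41.  91. -16.  71.   5.]
total [ 0.02  -0.02   1.571] rows 3 each [ 0.007 -0.007  0.524] | turn [-0.0003  0.0004 -0.0004] rows 1 each [-0.0003  0.0004 -0.0004] r 0.6414738125292672
```

```bash
python3 -m creep '{"translation":[[0.01,-0.015,0.5],[0,0,0.5],[0,0,0.3],[0,0,0.25],[0,0,0]],"turn":[[0,0,0],[0,0,0],[0,0,0],[0,0,0],[0,0,0]],"grip":[0,0,0,0,0]}'
python3 -m creep '{"translation":[[0,0,0],[0,0,0],[0,0,0]],"turn":[[0,0,0],[0,0,0],[0,0,0]],"grip":[0,0.44,0.44]}'
python3 -m creep '{"translation":[[0,0,-0.3],[0,0,-0.6],[0,0,-0.6],[0,0,-0.6],[0,0,0]],"turn":[[0,0,0],[0,0,0],[0,0,0],[0,0,0],[0,0,0]],"grip":[0.44,0.44,1,1,1]}'
python3 - <<'E'
from h import *
st(); c=cam('wrist'); j=jars(c,.041); print(np.round(j[(j[:,2]>.028)&(j[:,2]<.05)],4)); print(kit(61,34))
c=cam('top'); save(c,'top2.png'); W=cloud(c); Z=W[...,2]
m=np.zeros(Z.shape,bool); m[140:215,370:435]=1
L=W[m&(Z>.1565)&(Z<.166)&(W[...,0]>.643)&(W[...,0]<.665)]
B=W[m&(Z>.124)&(Z<.134)&(W[...,0]<.66)]
for P in (L,B): print(len(P),P.mean(0),cv2.minAreaRect(P[:,:2].astype(np.float32)))
T=W[m&(Z>.164)&(W[...,0]>.69)].mean(0); pg=W[m&(Z>.148)&(Z<.156)&(W[...,0]>.665)&(W[...,0]<.700)]
v=cv2.fitLine(pg[:,:2].astype(np.float32),cv2.DIST_HUBER,0,.01,.01).ravel(); print('post',T,'peg',v,np.degrees(np.arctan2(v[1],v[0])))
a=c['frame'][130:230,350:450]; cv2.imwrite('pics/crop2.png',cv2.resize(a,None,fx=6,fy=6,interpolation=cv2.INTER_CUBIC)[...,::-1])
E
```

```text
time_s: 36.92
tool_pos: [0.632, 0.1108, 0.017]
tool_rot: [-179.9, 0.0, 94.6]
force: [-0.1, 0.2, -0.4]
grip_width: 0.0315
grasp_force: 25.0
time_s: 37.3
tool_pos: [0.633, 0.1123, 0.0185]
tool_rot: [179.9, -0.0, 94.7]
force: [-0.2, -0.5, 0.1]
grip_width: 0.0378
grasp_force: 0.0
time_s: 37.92
tool_pos: [0.6354, 0.1122, 0.191]
tool_rot: [179.5, -0.1, 94.7]
force: [0.5, -0.9, -0.8]
grip_width: 0.0606
grasp_force: 0.0
t 37.925 pos [0.6354 0.1122 0.191 ] rot [ 1.795e+02 -1.000e-01  9.470e+01] F [ 0.5 -0.9 -0.8] w 0.060642345402553414 g 0.0 q [-45.  22.  42.  88. -15.  75.   4.]
[[4.230e-01 1.224e-01 4.720e-02 4.870e-02 2.150e+02]
 [5.219e-01 1.051e-01 3.190e-02 4.050e-02 1.180e+03]
 [5.787e-01 1.097e-01 3.180e-02 4.050e-02 1.148e+03]
 [5.583e-01 6.370e-02 4.640e-02 4.030e-02 9.410e+02]]
[0.63164102 0.11188511]
66 [ 0.65280988 -0.21290756  0.15975578] ((0.6507779359817505, -0.21152882277965546), (0.03580762445926666, 0.016533512622117996), 73.89695739746094)
73 [ 0.64782429 -0.21017283  0.12885928] ((0.6484557390213013, -0.2108594924211502), (0.03582731634378433, 0.01585865207016468), 78.2477035522461)
post [ 0.70997663 -0.22841918  0.16782594] peg [ 0.9626959  -0.27058578  0.682151   -0.22047418] -15.699124
```

View pics/crop2.png

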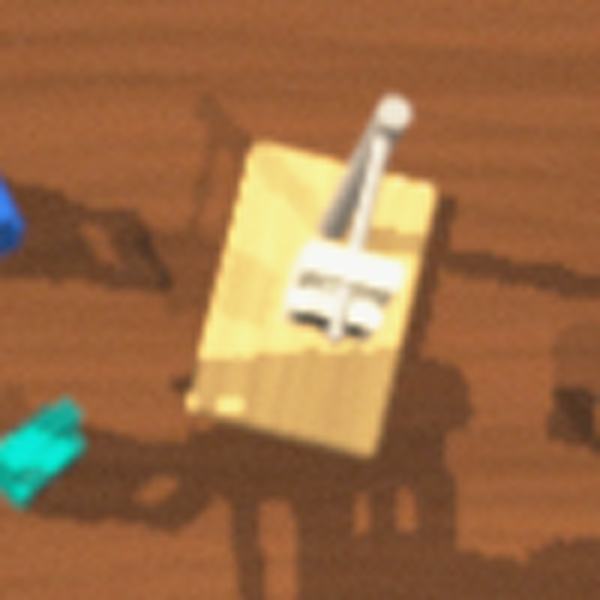

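Run:
```python
from h import *
go(.651,-.2115,.195,164.3)
```

```text
total [-4.052 -0.105 -0.113] rows 6 each [-0.675 -0.017 -0.019] | turn [ 0.0004 -0.     -0.3865] rows 7 each [ 0.0001 -0.     -0.0552] r 0.6844948867595725
```

```bash
python3 -m creep '{"translation":[[-0.579,-0.015,-0.02],[-0.579,-0.015,-0.02],[-0.579,-0.015,-0.02],[-0.579,-0.015,-0.02],[-0.579,-0.015,-0.02]],"turn":[[0,0,0],[0,0,0],[0,0,0],[0,0,0],[0,0,0]],"grip":[1,1,1,1,1]}'
python3 -m creep '{"translation":[[-0.579,-0.015,0],[-0.579,-0.015,0],[0,0,0],[0,0,0],[0,0,0]],"turn":[[0,0,0],[0,0,0],[0,0,-0.0552],[0,0,-0.0552],[0,0,-0.0552]],"grip":[1,1,1,1,1]}'
python3 -m creep '{"translation":[[0,0,0],[0,0,0],[0,0,0],[0,0,0],[0,0,0]],"turn":[[0,0,-0.0552],[0,0,-0.0552],[0,0,-0.0552],[0,0,-0.0552],[0,0,0]],"grip":[1,1,1,1,1]}'
python3 - <<'E'
from h import *
np.set_printoptions(suppress=True,precision=4)
st(); c=cam('wrist'); save(c,'w5.png'); W=cloud(c); Z=W[...,2]; hsv=cv2.cvtColor(c['frame'],cv2.COLOR_RGB2HSV)
m=(abs(Z-.159)<.004)&(hsv[...,1]<60)&(abs(W[...,0]-.65)<.03)&(abs(W[...,1]+.211)<.03)
P=W[m]; print(m.sum(),P.mean(0),cv2.minAreaRect(P[:,:2].astype(np.float32)))
go(.651,-.2115,.107,164.3)
E
```

```text
time_s: 38.65
tool_pos: [0.6446, -0.1202, 0.1918]
tool_rot: [-179.8, -0.0, 94.7]
force: [0.6, 0.2, -0.5]
grip_width: 0.0871
grasp_force: 0.0
time_s: 39.28
tool_pos: [0.6498, -0.2114, 0.1913]
tool_rot: [-179.9, -0.2, 124.8]
force: [0.9, 0.1, 0.1]
grip_width: 0.0872
grasp_force: 0.0
time_s: 39.9
tool_pos: [0.65, -0.2113, 0.1919]
tool_rot: [180.0, -0.2, 164.2]
force: [-0.5, -0.1, -0.3]
grip_width: 0.0868
grasp_force: 0.0
t 39.9 pos [ 0.65   -0.2113  0.1919] rot [180.   -0.2 164.2] F [-0.5 -0.1 -0.3] w 0.0867823615322166 g 0.0 q [ -8.  26.  33.  81. -14.  77.  99.]
1181 [ 0.6511 -0.2096  0.1585] ((0.6412065625190735, -0.2079494744539261), (0.03509550541639328, 0.03437410667538643), 75.49462890625)
total [-0.013  0.001  1.064] rows 2 each [-0.007  0.001  0.532] | turn [ 0.0001 -0.0008 -0.0012] rows 1 each [ 0.0001 -0.0008 -0.0012] r 0.6844948867595725
```

View pics/w5.png

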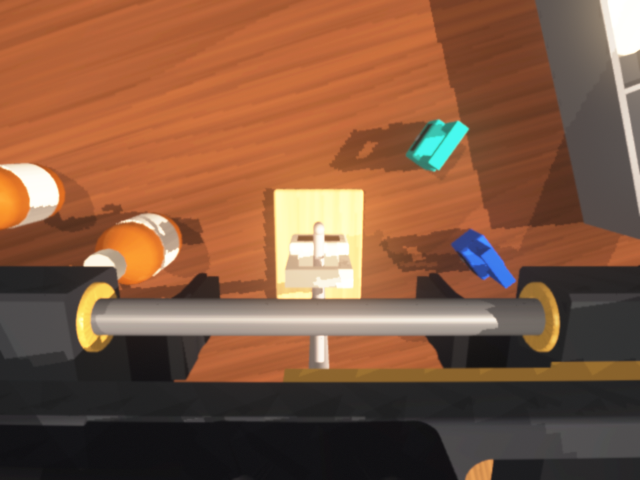

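The timer is centred between the fingers at (319,262) and square to them, and the blue and turquoise decoys are well to the right.

```bash
python3 -m creep '{"translation":[[-0.013,0,0.4],[0,0,0.4],[0,0,0.264],[0,0,0],[0,0,0]],"turn":[[0,0,0],[0,0,0],[0,0,0],[0,0,0],[0,0,0]],"grip":[1,1,1,0,0]}' 25
python3 -m creep '{"translation":[[0,0,0],[0,0,0],[0,0,0],[0,0,0],[0,0,0]],"turn":[[0,0,0],[0,0,0],[0,0,0],[0,0,0],[0,0,0]],"grip":[0,0,0,0,0]}'
python3 -m creep '{"translation":[[0,0,0],[0,0,0],[0,0,-0.15],[0,0,0],[0,0,0]],"turn":[[0,0,0],[0,0,0],[0,0,0],[0,0,0],[0,0,0]],"grip":[0,0,0,0,0]}'
```

```text
time_s: 40.58
tool_pos: [0.6526, -0.2123, 0.1097]
tool_rot: [-180.0, 0.1, 164.2]
force: [0.1, 0.0, -0.2]
grip_width: 0.074
grasp_force: 0.0
time_s: 41.2
tool_pos: [0.652, -0.212, 0.1087]
tool_rot: [180.0, 0.0, 164.3]
force: [0.1, -0.6, 0.0]
grip_width: 0.0361
grasp_force: 25.0
time_s: 41.82
tool_pos: [0.6519, -0.212, 0.1207]
tool_rot: [180.0, 0.0, 164.3]
force: [-0.1, -0.5, -0.6]
grip_width: 0.0357
grasp_force: 25.0
```

```bash
python3 -m creep '{"translation":[[0.15,0,0],[0.2,0,0],[0.2,0,0],[0.15,0,0],[0,0,0]],"turn":[[0,0,0],[0,0,0],[0,0,0],[0,0,0],[0,0,0]],"grip":[0,0,0,0,0]}'
python3 - <<'E'
from h import *
c=cam('scene'); u=proj(c,[.61,-.2,.13])[0]; print(u); a=c['frame'][130:330,90:330]; cv2.imwrite('pics/crop3.png',cv2.resize(a,None,fx=3,fy=3,interpolation=cv2.INTER_CUBIC)[...,::-1]); 
j=jars(cam('top')); print(np.round(j,4))
go(*kit(89.5,-22),.14,94.8)
E
```

```text
time_s: 42.45
tool_pos: [0.5971, -0.1965, 0.1207]
tool_rot: [180.0, -0.0, 164.3]
force: [0.4, 0.4, 0.3]
grip_width: 0.0356
grasp_force: 25.0
[199.56906839 228.21683913]
[[6.370e-01 1.025e-01 3.910e-02 3.990e-02 1.530e+02]
 [5.821e-01 1.074e-01 3.160e-02 4.100e-02 1.320e+02]
 [5.653e-01 5.120e-02 4.600e-02 4.100e-02 2.860e+02]
 [5.239e-01 1.028e-01 3.140e-02 4.120e-02 1.350e+02]
 [4.845e-01 3.940e-02 4.560e-02 4.090e-02 2.950e+02]
 [3.190e-01 2.203e-01 8.270e-02 4.190e-02 3.190e+02]]
total [ 0.064  3.295 -0.24 ] rows 5 each [ 0.013  0.659 -0.048] | turn [2.000e-04 2.000e-04 3.861e-01] rows 7 each [0.     0.     0.0552] r 0.6672932839192043
```

View pics/crop3.png

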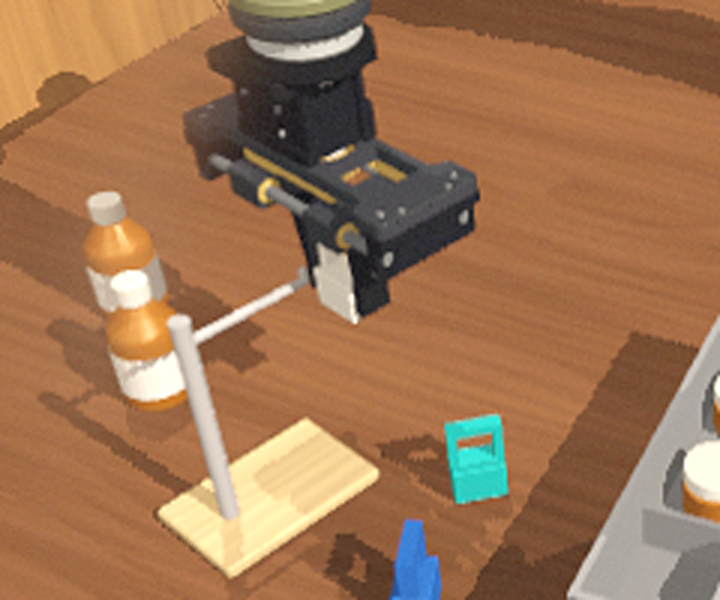

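The timer is in the gripper at (335,285) and clear of the peg's tip at (305,280).

```bash
python3 -m creep '{"translation":[[0,0,-0.12],[0.013,0.3,-0.12],[0.013,0.6,0],[0.013,0.6,0],[0.013,0.6,0]],"turn":[[0,0,0],[0,0,0],[0,0,0],[0,0,0],[0,0,0]],"grip":[0,0,0,0,0]}'
python3 -m creep '{"translation":[[0.012,0.6,0],[0,0.595,0],[0,0,0],[0,0,0],[0,0,0]],"turn":[[0,0,0],[0,0,0],[0,0,0.0552],[0,0,0.0552],[0,0,0.0552]],"grip":[0,0,0,0,0]}'
python3 -m creep '{"translation":[[0,0,0],[0,0,0],[0,0,0],[0,0,0],[0,0,0]],"turn":[[0,0,0.0552],[0,0,0.0552],[0,0,0.0552],[0,0,0.0552],[0,0,0]],"grip":[0,0,0,0,0]}'
python3 - <<'E'
from h import *
st(); c=cam('wrist'); save(c,'w6.png'); go(*kit(89.5,-22),.0145,94.8)
E
```

```text
time_s: 43.18
tool_pos: [0.6405, -0.0327, 0.1406]
tool_rot: [180.0, 0.1, 164.3]
force: [0.2, -0.1, 0.1]
grip_width: 0.0358
grasp_force: 25.0
time_s: 43.8
tool_pos: [0.6651, 0.0584, 0.1404]
tool_rot: [180.0, 0.1, 134.2]
force: [0.2, 0.6, -0.2]
grip_width: 0.0357
grasp_force: 25.0
time_s: 44.42
tool_pos: [0.665, 0.0585, 0.1402]
tool_rot: [180.0, 0.0, 94.9]
force: [0.3, 0.6, -0.5]
grip_width: 0.0359
grasp_force: 25.0
t 44.425 pos [0.665  0.0585 0.1402] rot [180.    0.   94.9] F [ 0.3  0.6 -0.5] w 0.03591040018108767 g 25.00091496272944 q [-37.  27.  40.  88. -18.  72.  10.]
total [ 1.00e-03 -3.00e-03  1.57e+00] rows 3 each [ 0.    -0.001  0.523] | turn [0.0002 0.0001 0.0007] rows 1 each [0.0002 0.0001 0.0007] r 0.6672932839192043
```

View pics/w6.png

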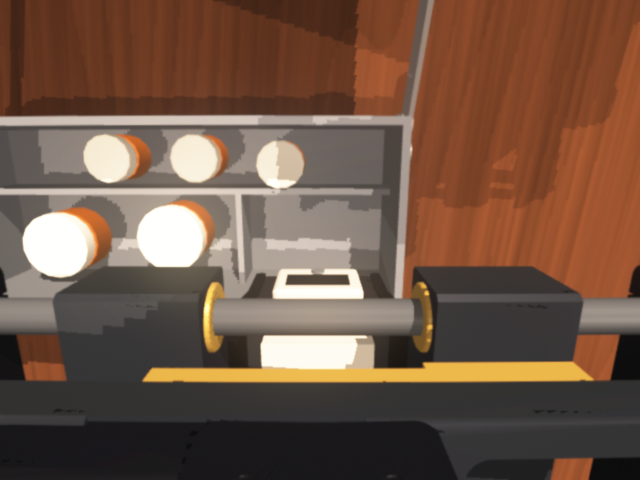

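All three small jars are in the narrow row at about (115,158), (197,158) and (281,164), and both large jars are in the wide row. The timer is held over the end bay at (318,320).

```bash
python3 -m creep '{"translation":[[0,0,0.5],[0,0,0.5],[0,0,0.3],[0,0,0.275],[0,0,0]],"turn":[[0,0,0],[0,0,0],[0,0,0],[0,0,0],[0,0,0]],"grip":[0,0,0,0,0]}'
python3 -m creep '{"translation":[[0,0,0],[0,0,0],[0,0,0],[0,0,0]],"turn":[[0,0,0],[0,0,0],[0,0,0],[0,0,0]],"grip":[0,0.52,0.52,0.52]}'
python3 -m creep '{"translation":[[0,0,-0.3],[0,0,-0.6],[0,0,-0.6],[0,0,-0.6],[0,0,0]],"turn":[[0,0,0],[0,0,0],[0,0,0],[0,0,0],[0,0,0]],"grip":[0.52,0.52,0.52,0.52,0.6]}'
python3 - <<'E'
from h import *
st(); x,y=kit(0,186); print(x,y); go(.5586,.2598,.19,184.8)
E
```

```text
time_s: 45.1
tool_pos: [0.6644, 0.0583, 0.013]
tool_rot: [-180.0, 0.0, 94.8]
force: [-0.0, -0.1, -0.4]
grip_width: 0.0356
grasp_force: 25.0
time_s: 45.6
tool_pos: [0.6646, 0.0584, 0.0141]
tool_rot: [180.0, -0.0, 94.7]
force: [0.2, 0.0, 0.3]
grip_width: 0.0447
grasp_force: 0.0
time_s: 46.22
tool_pos: [0.6672, 0.058, 0.1869]
tool_rot: [179.5, -0.1, 94.7]
force: [0.3, 0.2, -0.3]
grip_width: 0.0489
grasp_force: 0.0
t 46.225 pos [0.6672 0.058  0.1869] rot [ 1.795e+02 -1.000e-01  9.470e+01] F [ 0.3  0.2 -0.3] w 0.048936797602978796 g 0.0 q [-37.  25.  41.  85. -17.  76.   9.]
0.5581359211401893 0.2582476718204078
total [ 2.626 -1.145 -0.046] rows 4 each [ 0.656 -0.286 -0.011] | turn [ 0.0024  0.002  -0.5004] rows 9 each [ 0.0003  0.0002 -0.0556] r 0.6160600620069442
```

```bash
python3 -m creep '{"translation":[[0.525,-0.229,0],[0.525,-0.229,0],[0.525,-0.229,0],[0.525,-0.229,0],[0.525,-0.229,0]],"turn":[[0,0,0],[0,0,0],[0,0,0],[0,0,0],[0,0,0]],"grip":[0.7,0.7,0.7,0.7,0.7]}'
python3 -m creep '{"translation":[[0,0,0],[0,0,0],[0,0,0],[0,0,0],[0,0,0]],"turn":[[0,0,-0.0556],[0,0,-0.0556],[0,0,-0.0556],[0,0,-0.0556],[0,0,-0.0556]],"grip":[0.7,0.7,0.7,0.7,0.7]}'
python3 -m creep '{"translation":[[0,0,0],[0,0,0],[0,0,0],[0,0,0],[0,0,0]],"turn":[[0,0,-0.0556],[0,0,-0.0556],[0,0,-0.0556],[0,0,-0.0556],[0,0,0]],"grip":[0.7,0.7,0.7,0.7,0.7]}'
python3 - <<'E'
from h import *
st(); c=cam('top'); a=c['frame'][130:310,160:340]; cv2.imwrite('pics/crop4.png',cv2.resize(a,None,fx=3.3,fy=3.3,interpolation=cv2.INTER_CUBIC)[...,::-1]); j=jars(c,.041); print(np.round(j,4)); go(.5586,.2598,.1039,184.8)
W=cloud(c); P=W[(abs(W[...,0]-.665)<.05)&(abs(W[...,1]-.058)<.035)&(W[...,2]>.055)&(W[...,2]<.068)]; print('timer top',len(P),P.mean(0) if len(P) else '')
E
```

```text
time_s: 46.85
tool_pos: [0.5544, 0.2612, 0.1808]
tool_rot: [-179.9, 0.0, 94.7]
force: [1.3, 0.1, 0.1]
grip_width: 0.0608
grasp_force: 0.0
time_s: 47.48
tool_pos: [0.5552, 0.2598, 0.1806]
tool_rot: [-179.9, -0.0, 145.1]
force: [-0.1, -0.6, -1.2]
grip_width: 0.0607
grasp_force: 0.0
time_s: 48.1
tool_pos: [0.5553, 0.2598, 0.1808]
tool_rot: [-180.0, -0.1, -175.3]
force: [-0.1, 0.3, -0.9]
grip_width: 0.0609
grasp_force: 0.0
t 48.1 pos [0.5553 0.2598 0.1808] rot [-1.800e+02 -1.000e-01 -1.753e+02] F [-0.1  0.3 -0.9] w 0.06089263296897915 g 0.0 q [-48.  16.  25.  93.  -7.  73.  72.]
[[6.222e-01 8.920e-02 9.960e-02 3.910e-02 2.740e+02]
 [6.615e-01 5.570e-02 2.440e-02 3.310e-02 7.600e+01]
 [5.809e-01 1.068e-01 3.140e-02 4.060e-02 1.350e+02]
 [5.647e-01 5.100e-02 4.580e-02 4.100e-02 2.840e+02]
 [5.230e-01 1.024e-01 3.120e-02 4.150e-02 1.370e+02]
 [4.840e-01 3.900e-02 4.540e-02 4.110e-02 2.830e+02]
 [3.267e-01 1.994e-01 6.830e-02 4.300e-02 1.630e+02]]
total [-0.04  -0.003  0.963] rows 2 each [-0.02  -0.002  0.482] | turn [-0.0001 -0.0004 -0.0011] rows 1 each [-0.0001 -0.0004 -0.0011] r 0.6160600620069442
timer top 106 [0.67996689 0.05709861 0.06315802]
```

View pics/crop4.png

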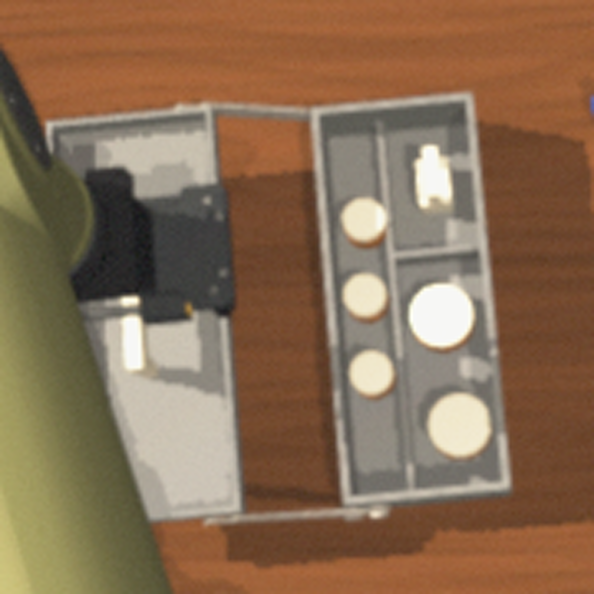

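Everything stands upright in its space: small jars at (363,220), (366,297) and (371,373), large jars at (440,315) and (459,424), timer at (433,178). The handle is under the gripper at (133,335).

```bash
python3 -m creep '{"translation":[[-0.04,0,0.4],[0,0,0.4],[0,0,0.16],[0,0,0],[0,0,0]],"turn":[[0,0,0],[0,0,0],[0,0,0],[0,0,0],[0,0,0]],"grip":[0.7,0.7,0.7,0,0]}' 40
python3 -m creep '{"translation":[[0,0,0],[0,0,0],[0,0,0],[0,0,0],[0,0,0]],"turn":[[0,0,0],[0,0,0],[0,0,0],[0,0,0],[0,0,0]],"grip":[0,0,0,0,0]}'
python3 -m creep '{"translation":[[0,0,0],[0,0,0],[0,0,0]],"turn":[[0,0,0],[0,0,0],[0,0,0]],"grip":[0,0,0]}'
```

```text
time_s: 48.78
tool_pos: [0.5599, 0.2607, 0.1063]
tool_rot: [179.9, 0.1, -175.2]
force: [0.8, -0.1, 0.9]
grip_width: 0.0481
grasp_force: 0.0
time_s: 49.4
tool_pos: [0.5592, 0.2597, 0.1052]
tool_rot: [-180.0, 0.0, -175.2]
force: [-0.4, -2.4, 2.7]
grip_width: 0.0116
grasp_force: 40.0
time_s: 49.78
tool_pos: [0.5592, 0.2597, 0.1051]
tool_rot: [-180.0, 0.0, -175.2]
force: [-0.6, -2.9, 3.6]
grip_width: 0.0119
grasp_force: 40.0
```

```bash
python3 -m creep '{"translation":[[0,-0.106,-0.157],[0,-0.127,-0.14],[0,-0.145,-0.121],[0,-0.161,-0.099],[0,-0.173,-0.075]],"turn":[[0,0,0],[0,0,0],[0,0,0],[0,0,0],[0,0,0]],"grip":[0,0,0,0,0]}'
python3 -m creep '{"translation":[[0,-0.182,-0.05],[0,-0.187,-0.024],[0,-0.189,0.003],[0,-0.187,0.03],[0,-0.18,0.056]],"turn":[[0,0,0],[0,0,0],[0,0,0],[0,0,0],[0,0,0]],"grip":[0,0,0,0,0]}'
python3 - <<'E'
from h import *
st()
E
```

```text
time_s: 50.4
tool_pos: [0.5637, 0.203, 0.1526]
tool_rot: [180.0, 0.0, -175.2]
force: [4.3, 1.3, -11.5]
grip_width: 0.0116
grasp_force: 40.0
time_s: 51.02
tool_pos: [0.5699, 0.1297, 0.1516]
tool_rot: [179.9, 0.0, -175.2]
force: [1.4, 6.2, -5.5]
grip_width: 0.0113
grasp_force: 40.0
t 51.025 pos [0.5699 0.1297 0.1516] rot [ 179.9    0.  -175.2] F [ 1.4  6.2 -5.5] w 0.011279814296844446 g 40.006226459518075 q [-40.  14.  28.  99.  -7.  69.  85.]
```

```bash
python3 -m creep '{"translation":[[0,-0.171,0.081],[0,-0.157,0.104],[0,-0.141,0.126],[0,-0.122,0.144],[0,-0.1,0.16]],"turn":[[0,0,0],[0,0,0],[0,0,0],[0,0,0],[0,0,0]],"grip":[0,0,0,0,0]}'
python3 -m creep '{"translation":[[0,0,0],[0,-0.02,0.05],[0,0,0],[0,0,0]],"turn":[[0,0,0],[0,0,0],[0,0,0],[0,0,0]],"grip":[0,0,0,0]}'
python3 - <<'E'
from h import *
st()
E
```

```text
time_s: 51.65
tool_pos: [0.5746, 0.0737, 0.1013]
tool_rot: [-180.0, -0.0, -175.2]
force: [-6.1, 11.5, 32.7]
grip_width: 0.0118
grasp_force: 40.0
time_s: 52.15
tool_pos: [0.5748, 0.074, 0.1013]
tool_rot: [179.8, 0.0, -175.2]
force: [-11.6, 1.6, 23.4]
grip_width: 0.0116
grasp_force: 40.0
t 52.15 pos [0.5748 0.074  0.1013] rot [ 179.8    0.  -175.2] F [-11.6   1.6  23.4] w 0.011629075183334878 g 39.99665351584554 q [-35.  16.  30. 103.  -9.  63.  92.]
```

```bash
python3 -m creep '{"translation":[[0,0,0],[0,0,0],[0,0,0],[0,0,0],[0,0,-0.4]],"turn":[[0,0,0],[0,0,0],[0,0,0],[0,0,0],[0,0,0]],"grip":[0.7,0.7,0.7,0.7,0.7]}'
python3 -m creep '{"translation":[[0,0,-0.5],[0,0,-0.6],[-0.6,0,-0.3],[-0.6,0,0],[-0.6,0,0]],"turn":[[0,0,0],[0,0,0],[0,0,0],[0,0,0],[0,0,0]],"grip":[1,1,1,1,1]}'
python3 -m creep '{"translation":[[0,0.7,0],[0,0.7,0],[0,0.7,0],[0,0.7,0],[0,0,0]],"turn":[[0,0,0],[0,0,0],[0,0,0],[0,0,0],[0,0,0]],"grip":[1,1,1,1,1]}'
python3 - <<'E'
from h import *
st(); c=cam('top'); save(c,'topF.png'); W=cloud(c); Z=W[...,2]
hsv=cv2.cvtColor(c['frame'],cv2.COLOR_RGB2HSV); roi=np.zeros(Z.shape,bool); roi[140:300,235:330]=1
P=W[roi&(abs(Z-.13)<.008)&(hsv[...,1]<60)]; print(len(P),P.mean(0),cv2.minAreaRect(P[:,:2].astype(np.float32)))
E
```

```text
time_s: 52.78
tool_pos: [0.5726, 0.0727, 0.1275]
tool_rot: [-179.9, -0.3, -175.2]
force: [-0.0, 0.6, 0.5]
grip_width: 0.0538
grasp_force: 0.0
time_s: 53.4
tool_pos: [0.7199, 0.0857, 0.2423]
tool_rot: [180.0, 0.1, -175.1]
force: [0.1, 0.3, 0.3]
grip_width: 0.0864
grasp_force: 0.0
time_s: 54.02
tool_pos: [0.6969, 0.317, 0.24]
tool_rot: [179.8, -0.1, -174.6]
force: [0.3, 0.2, -0.3]
grip_width: 0.0873
grasp_force: 0.0
t 54.025 pos [0.6969 0.317  0.24  ] rot [ 1.798e+02 -1.000e-01 -1.746e+02] F [ 0.3  0.2 -0.3] w 0.08731831886145636 g 0.0 q [-42.  35.  27.  62. -15.  87.  77.]
207 [0.57306329 0.07279678 0.12956293] ((0.5734022259712219, 0.07307089120149612), (0.08664599061012268, 0.012371879070997238), 5.053528785705566)
```

View pics/topF.png

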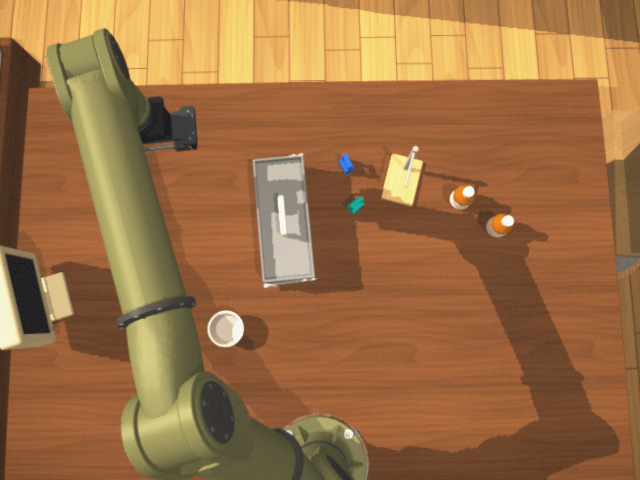

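The tray is home: the handle is at (281,214) again and measures (0.573, 0.073, 0.130), as at the start. No jars are left on the table, the peg is empty, and the visible bystanders haven't moved.

```bash
python3 -c "
from cell import env
print(env.sign_off())"
```

```text
the job is handed in; nothing more can be done
None
```

The job is handed in: all three small jars are in the narrow row, both large jars in the wide row, the timer in the end bay, and the tray is closed and home, with the bottles and ramekin where they were (the teaspoon was hidden behind the arm in the last picture).

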